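# Dial open the lock box on the bench

## Task

Open the steel lock box: turn its dial anticlockwise by the crank knob, passing 14 twice and stopping on it the third time, then clockwise, passing 6 once and stopping on it the second time, then slowly anticlockwise again until you feel the lock drop in and the dial come to a firm stop; never force the dial or the locked drawer. Then let go of the knob, pull the drawer all the way out by its bar handle and let go. Leave the tools and wooden former round the box where they stand.

Things in the scene. Friction and masses are not known exactly. Their poses are not given: they have to be found in the camera images.
- lockbox: grey steel lock box, 130 x 130 x 95 mm high, on a 170 mm foot plate fixed to the bench. Origin: centre of its underside, z up; the dial's axis passes through it. The drawer comes out of its -y side. Inside is a wheel lock: loose wheels that the dial picks up one after the other, so that the numbers count only if all passes are made and the dial is not turned past a number before reversing.
- dial: aluminium dial on the box's top, 78 mm across, its flat top 106 mm above the bench. Origin: on its axis, 97 mm above the bench; its own +x axis points from the centre to the crank knob. It turns either way without end with some drag (1 to 4 N at the knob) until the lock drops in.
- dial_centre (a point): point on the dial's axis at the height of the knob's grip, 130 mm above the bench.
- knob_mid (a point): black upright crank knob on the dial, 18 mm in diameter, 30 mm out from the dial's centre; it spins freely on its own pin, so it can be held tight without turning the gripper while it is led round the circle. The knob stands from 106 to 142 mm above the bench; this point is on its axis 24 mm above the dial's top, 130 mm above the bench.
- mark_0 (a point): middle of the mark for number 0, on the box's top, in the box's +x direction from the dial's axis; a small round stud stands behind it. 20 black marks (0 to 19) stand round the dial 18 degrees apart, every fifth longer, running clockwise seen from above (5 to the box's -y, 10 to -x, 15 to +y). The number dialled is the one the crank knob stands at, to be met within a third of a spacing.
- mark_14 (a point): middle of the mark for number 14, on the box's top, 46 mm from the dial's axis. Before the dialling the knob stands 25 to 185 degrees short of it, anticlockwise.
- mark_6 (a point): middle of the mark for number 6, on the box's top, 46 mm from the dial's axis. The last stop is found only by feel: it differs each time, 70 to 230 degrees anticlockwise from 6. A spring fence drops in there and the dial then stops against it, springy (some 3 N at the knob per mm); over 15 N spoils it. If 250 degrees pass without a stop, the numbers were missed: start again.
- handle (a point): middle of the drawer's steel bar handle, 88 mm above the bench: a round bar 10 mm thick and 64 mm long, parallel to the box's x axis, its axis 41 mm out from the drawer's face, its ends bent back to the face; the face is 88 mm high, up to 91 mm above the bench.
- tray: the drawer with its front (126 x 88 mm, 8 mm thick), in the box's -y side. Origin: at the box's origin when shut; it moves along the box's -y axis.
- tray_slide (a joint): how far the drawer is out: 0 shut, 0.080 m fully out at its end stop. It drags with about 2 N, stays where it is left, and is blocked after some 2 mm while the box is locked; pulling with more than 25 N then spoils the lock.
- oil_can: blue oil can with a thin spout, 186 mm high, standing behind the box. Origin: centre of its underside.
- former_h: turned wooden former, 66 mm across and 60 mm high, standing behind the box. Origin: centre of its underside.
- mallet: wooden mallet, 215 mm long and 64 mm high, lying to the right of the box. Origin: centre of its underside.
- tin_box: flat blue and silver tin, 57 x 87 x 23 mm, lying behind the box, on the right. Origin: centre of its underside.

How it is judged (in metres and radians):
At the end, for the whole second after the job is handed in: The drawer of the lock box is out to its stop (68 mm or more of its 80 mm), and knob and handle are let go (value of joint tray_slide above 0.068 m and contact force between each of tray, dial and the fingers below 0.1 N); the robot touches nothing.
It fails at once if the dial is forced with more than 15 N against the lock's fence (contact force between dial and lockbox above 15 N).
It fails at once if the drawer is wrenched with more than 25 N against the lock (contact force between tray and lockbox above 25 N).
It fails at once if a thing standing round the box is pushed more than 20 mm away (distance of any of oil_can, former_h, mallet, tin_box from where it was at the start of the episode above 0.02 m).
It also fails if it takes over 72 s, if anything falls off the work surface, if the arm or the gripper's body presses on something with over 40 N, if the wrist force passes 120 N, or if a joint passes its speed limit or range.

## Robot

A 6-joint arm with a two-finger parallel gripper is mounted at the origin on a cart in front of the work surface, level with it; the furniture and walls round the work are solid. World frame = base frame: x ahead of the robot, y to its left, z up, the work surface at z = 0. Lengths are in m, angles in degrees, forces in N, time in s.
With the tool pointing down it reaches from about 0.4 to 0.825 m from the base axis. Payload 7 kg.
Tool frame: the origin (TCP) lies on the centre line of the jaws, within the pads' length; the fingertips stand 17 mm ahead of it and the grasp point (between the pads) lies 2 mm behind it; y points along the fingers, z is the direction in which the jaws open and shut, and the axes are right-handed (so a half turn about y gives the same grasp; the last joint's range is limited). The gripper opens to 88 mm and grips with 3 to 60 N. Pads are 19 mm wide; open, the fingers measure 130 mm over their backs; the gripper's body (78 mm by 193 mm) begins 47 mm behind the grasp point.
Start: joints at [-55.056, 20.546, 0.682, 0, -70.136, -16.507], TCP at [0.213, -0.64, 0.244] pointing down, gripper open.
Joint ranges: [-176.03, 176.03], [-82.01, 121.73], [-58.28, 71.71], [-173.87, 95.51], [-174.79, -0.11], [-173.66, 173.66]. Speed limits (degrees/s): [136.94, 136.94, 172.46, 180, 180, 180].

## Interface

Orientations are given as [roll, pitch, yaw] about the fixed x, y, z axes, in that order (R = Rz(yaw) Ry(pitch) Rx(roll)).
In Python, from plant import r, capture, camera_info gives the robot as it stands. The module is installed in compiled form; this text tells all that it offers.
- The arm moves only by the tool apply_moves, never from a script. Its argument "deltas" is a list of rows, each an object of numbers: "tx", "ty", "tz": the shift along the tool's x, y, z in m; "turn": the turn about the tool's y in rad; "gripper": the finger opening in m, from 0 to 0.0876. A call has 1 to 5 rows; each row is the pose to reach, as a shift and turn from the pose commanded when the call began, along the tool's axes at that moment; what a row does not reach only later rows make up. A row lasts 1/10 s, in which the tool goes at most 50 mm and 8.59 degrees, less where a joint would pass 70% of its speed; a pose out of reach is approached as far as the arm can. A call with a gripper value outside its range is refused whole. The fingers move at their own pace and stop on an object; "newtons" is the grip in N (left out, the last holds). Time passes only in rows, so rows that repeat a pose let the fingers close. It gives the time, the measured TCP pose, the force and the opening at its end, in the units of the state.
- r.get_state(): the state, without advancing time (a new reading comes with each control period).
- capture(name): name is "scene" or "side" or "wrist"; returns (picture, depth): 384x512x3 uint8, red, green, blue; 384x512 float32, m along the optical axis (not along the pixel's ray), 0 where there is no reading.
- camera_info(name): a dict with "K" (3x3 intrinsics, pixels), "eye" and "orientation" of the camera in the world; the wrist camera has in their place "tool_from_camera" (4x4, takes a point from camera to tool coordinates, whose origin is the TCP and whose axes are the tool frame's). Camera axes: x right, y up, looking along -z (the intrinsics and any distortion apply to the point x, -y, -z); pixel columns grow to the right and rows downward; lengths in m; the calibration is good to about 2 mm. A picture is of the moment at which its call begins: read the wrist's pose just before it. camera_info takes no time and is no camera call.
- r.close_job(): hands the job in, once; it reports no verdict.
The state is a dict: "time_s": time; "joints": joint angles; "qd": joint speeds; "joint_torque": joint torques, N m; "tcp_pos": TCP position; "eef_rot": TCP orientation; "contact_force": force on the tool from outside, world axes, zero at the start; "moment": the same for the moment, N m; "gripper_width": finger opening in m.
Only numpy, scipy, OpenCV 4.12 (cv2) and the standard library are available. Lean on these libraries where they do the work, as an engineer would, in place of code of your own. Each camera call takes 0.05 s, during which the arm holds its last target.

## Working session

There is one attempt and no reset: what is moved stays moved. The work goes in short steps, Python scripts to look and compute and a tool call to move; the robot and the scene stay as the last step left them, time stands still between calls to the robot, and variables do not carry over. Pictures are saved under pics/ and viewed, and the job is handed in when it is done.

Besides the shell and the picture viewer there is one more tool, called after ">>>" by a JSON object that holds its "api" and its "payload". apply_moves: Moves the arm, as the interface text tells. Its arguments: {"type":"object","properties":{"deltas":{"type":"array","items":{"type":"object","properties":{"tx":{"type":"number"},"ty":{"type":"number"},"tz":{"type":"number"},"turn":{"type":"number"},"gripper":{"type":"number"}}}},"newtons":{"type":"number"}},"required":["deltas"]}

```bash
ls; mkdir -p pics
python3 - <<'E'
from plant import r,capture,camera_info
import cv2
print(r.get_state())
for n in("scene","side","wrist"):
    p,d=capture(n);cv2.imwrite(f"pics/{n}0.png",p[:,:,::-1]);i=camera_info(n);print(n,i)
    import numpy as np; np.savez(f"{n}0.npz",p=p,d=d)
E
```

```text
pics
{'time_s': 0.0, 'joints': array([-5.50553735e+01,  2.05909028e+01,  6.33479795e-01, -1.80206686e-02,
       -7.01364235e+01, -1.65073070e+01]), 'qd': array([ 0.0854107 ,  0.06219639, -0.00081518, -0.04662772, -0.05456373,
        0.03760127]), 'joint_torque': array([-4.81436982e-04, -5.82714915e+01,  2.93051952e+01,  6.99681357e+00,
        6.84410290e-03, -1.57301256e-04]), 'tcp_pos': array([ 0.21330245, -0.63992389,  0.24263305]), 'eef_rot': array([-8.99052078e+01,  1.04252492e-02,  1.84311912e+01]), 'contact_force': array([ 0.51989983,  0.67269086, -0.17199505]), 'moment': array([-0.00359037, -0.00851844,  0.04803947]), 'gripper_width': 0.08767864969091417}
scene {'K': array([[456.48316991,   0.        , 259.14683831],
       [  0.        , 456.48316991, 185.95698395],
       [  0.        ,   0.        ,   1.        ]]), 'eye': array([0.15526992, 0.49953597, 1.01025541]), 'orientation': array([  39.7337657 ,    0.73968683, -144.45265843])}
side {'K': array([[413.47054637,   0.        , 249.26818077],
       [  0.        , 413.47054637, 198.25237525],
       [  0.        ,   0.        ,   1.        ]]), 'eye': array([0.34020191, 0.66966157, 0.7015406 ]), 'orientation': array([  54.33134853,    0.77754694, -162.79841408])}
wrist {'K': array([[268.47691667,   0.        , 256.82790647],
       [  0.        , 268.47691667, 192.73918779],
       [  0.        ,   0.        ,   1.        ]]), 'tool_from_camera': array([[-4.06785292e-04, -9.67670523e-01, -2.52217355e-01,
        -6.68529906e-02],
       [ 7.74763661e-04,  2.52216996e-01, -9.67670392e-01,
        -1.42091407e-01],
       [ 9.99999617e-01, -5.89042924e-04,  6.47117792e-04,
        -3.04421098e-04],
       [ 0.00000000e+00,  0.00000000e+00,  0.00000000e+00,
         1.00000000e+00]])}
```

View pics/scene0.png

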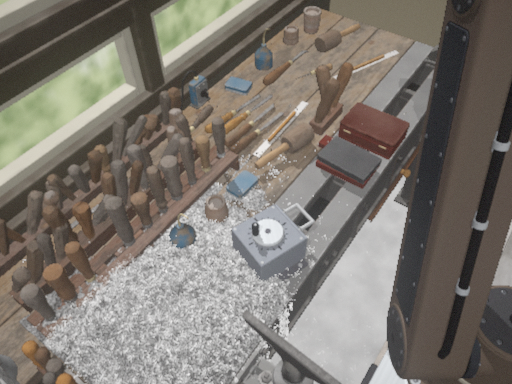

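View pics/side0.png

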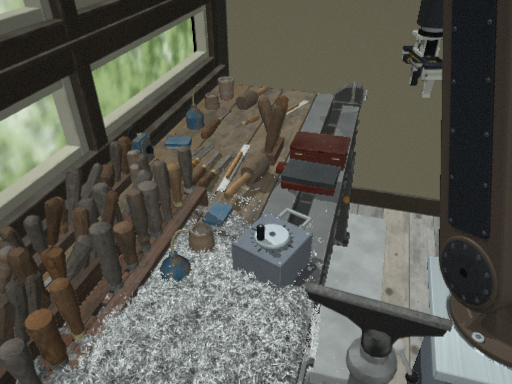

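View pics/wrist0.png

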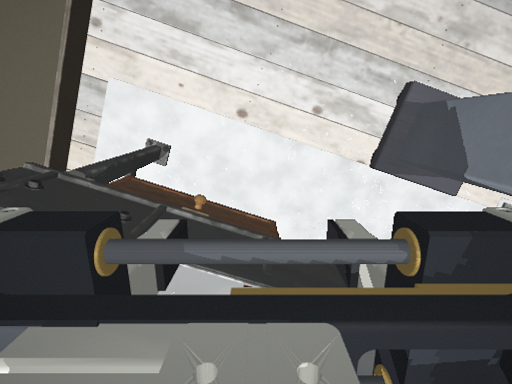

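The scene view shows the box at about (268,243), with the dial centre near (268,234), the black knob at (256,229) and the handle at (300,216). In the side view the dial is at (272,236) and the knob at (261,232). I'll zoom in on both.

```bash
cat > h.py <<'E'
import numpy as np
from scipy.spatial.transform import Rotation as R
from plant import r,capture,camera_info
import cv2
def T(n,st=None):
    i=camera_info(n)
    if n=="wrist":
        A=np.eye(4);A[:3,:3]=R.from_euler('xyz',st['eef_rot'],degrees=True).as_matrix();A[:3,3]=st['tcp_pos']
        M=A@i['tool_from_camera']
    else:
        M=np.eye(4);M[:3,:3]=R.from_euler('xyz',i['orientation'],degrees=True).as_matrix();M[:3,3]=i['eye']
    return i['K'],M
def px2w(n,u,v,d=None,z=None,st=None):
    K,M=T(n,st);ray=np.array([(u-K[0,2])/K[0,0],-(v-K[1,2])/K[1,1],-1.])
    w=M[:3,:3]@ray;e=M[:3,3]
    t=d if d is not None else (z-e[2])/w[2]
    return e+w*t
def w2px(n,p,st=None):
    K,M=T(n,st);c=M[:3,:3].T@(np.asarray(p)-M[:3,3])
    return K[0,0]*c[0]/-c[2]+K[0,2],K[1,1]*-c[1]/-c[2]+K[1,2]
E
python3 - <<'E'
from h import *
a=np.load("scene0.npz")['p'][195:285,220:330];b=np.load("side0.npz")['p'][200:290,220:330]
cv2.imwrite("pics/za.png",cv2.resize(a[:,:,::-1],None,fx=7,fy=6.6,interpolation=cv2.INTER_CUBIC))
cv2.imwrite("pics/zb.png",cv2.resize(b[:,:,::-1],None,fx=7,fy=6.6,interpolation=cv2.INTER_CUBIC))
for n in("scene","side"):
    D=np.load(n+"0.npz")['d'];v,u=np.mgrid[190:300,220:330];
    K,M=T(n);d=D[v,u]
    ray=np.stack([(u-K[0,2])/K[0,0],-(v-K[1,2])/K[1,1],-np.ones(u.shape)],-1)
    P=(ray@M[:3,:3].T)*d[...,None]+M[:3,3]
    top=(abs(P[...,2]-.106)<.003)&(d>0); q=P[top]; print(n,'dial?',len(q),np.median(q,0),q.min(0),q.max(0))
    top=(abs(P[...,2]-.095)<.003)&(d>0); q=P[top][:,:2].astype(np.float32); print('top',cv2.minAreaRect(q))
    k=(P[...,2]>.118)&(P[...,2]<.16)&(d>0); q=P[k]; print('knob',len(q),q.mean(0),q[:,2].max(), q[q[:,2]>.138].mean(0))
E
```

```text
scene dial? 527 [ 0.50036119 -0.0055056   0.10532865] [ 0.46701493 -0.0417662   0.10302332] [0.53919728 0.03347122 0.10894707]
top ((0.4956056773662567, -0.02934231609106064), (0.1825159788131714, 0.13133664429187775), 70.21477508544922)
knob 70 [0.52319212 0.01948535 0.13496212] 0.1438481465676975 [0.52433822 0.01778438 0.14101296]
side dial? 509 [ 0.49977491 -0.00252664  0.10576068] [ 0.46707858 -0.0419143   0.10301544] [0.54313783 0.03241949 0.10893674]
top ((0.49684029817581177, -0.02920404076576233), (0.18334010243415833, 0.13015809655189514), 70.32747650146484)
knob 91 [0.52412833 0.02059385 0.13362009] 0.1438416108910704 [0.52485336 0.01841598 0.14096697]
```

View pics/za.png

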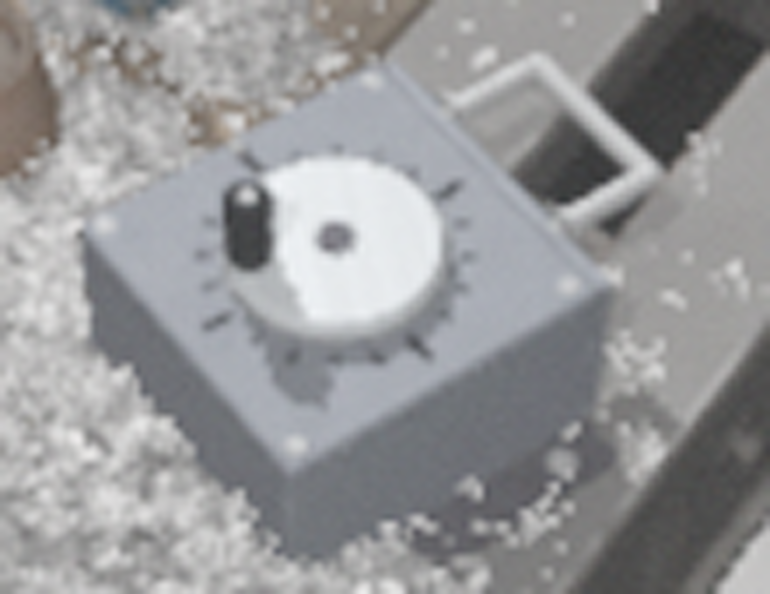

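View pics/zb.png

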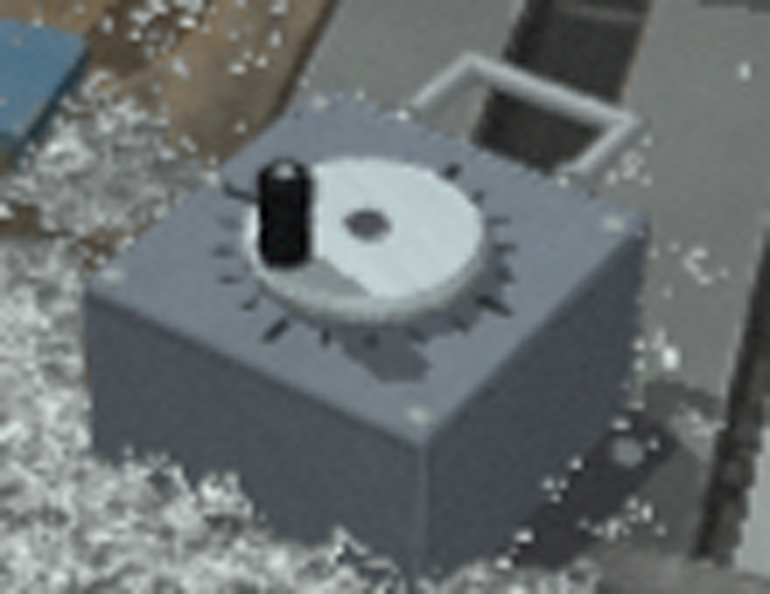

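The zoom shows long marks at zoom pixels (247,160), (450,188), (418,348) and (215,320). The handle is on the upper-right side, so 5 is at upper right and 0 at upper left. The knob is near mark 17–18, and I still need to compute that properly.

```bash
cat > fit.py <<'E'
from h import *
# hand clicks in original pixels
S=lambda x,y:(220+x/7-.0,195+y/6.6)
Q=lambda x,y:(220+x/7,200+y/6.6)
print("centre scene",px2w("scene",*S(337,237),z=.107),"side",px2w("side",*Q(368,223),z=.107))
for n,f,L in(("scene",S,[(250,160),(450,188),(418,348),(215,320)]),("side",Q,[(240,191),(455,170),(494,305),(275,330)])):
    P=np.array([px2w(n,*f(*q),z=.095) for q in L])
    c=P.mean(0);print(n,'marks mean',c)
    for p in P: print(p, np.hypot(*(p-c)[:2]), np.degrees(np.arctan2(*(p-c)[1::-1])))
# handle corners
for n,f,L in(("scene",S,[(537,62),(655,168)]),("side",Q,[(475,60),(632,122)])):
    P=np.array([px2w(n,*f(*q),z=.091) for q in L]);print(n,'handle',P,np.linalg.norm(P[0]-P[1]),P.mean(0),np.degrees(np.arctan2(*(P[0]-P[1])[1::-1])))
for n,f,L in(("scene",S,[(90,222),(388,66),(612,286),(293,470)]),("side",Q,[(88,288),(325,95),(643,218),(423,442)])):
    P=np.array([px2w(n,*f(*q),z=.095) for q in L]);print(n,'corners',P.mean(0),[np.degrees(np.arctan2(*(P[i]-P[i-1])[1::-1])) for i in range(4)],[np.linalg.norm(P[i]-P[i-1]) for i in range(4)])
print("knobtop",px2w("scene",*S(248,192),z=.142),px2w("side",*Q(286,170),z=.142))
E
python3 fit.py
```

```text
centre scene [ 0.50294302 -0.00377101  0.107     ] side [ 0.50399035 -0.00548345  0.107     ]
scene marks mean [ 0.50480831 -0.00420726  0.095     ]
[ 0.55226468 -0.02121531  0.095     ] 0.050412106538780845 -19.717346102747754
[ 0.48776698 -0.05092122  0.095     ] 0.0497252527735966 -110.0420591847091
[0.45833869 0.01284799 0.095     ] 0.04950057937332984 159.8458787162864
[0.5208629  0.04245949 0.095     ] 0.04935114294814377 71.01543733366336
side marks mean [ 0.50484208 -0.00703826  0.095     ]
[ 0.55153192 -0.02381458  0.095     ] 0.049612353247412116 -19.76408736037283
[ 0.48702276 -0.05448353  0.095     ] 0.05068118390132548 -110.58499601152822
[0.45962614 0.00980505 0.095     ] 0.04825119937585154 159.56922249759705
[0.52118752 0.04034003 0.095     ] 0.0501186116894679 70.96564785257635
scene handle [[ 0.49597705 -0.12039283  0.091     ]
 [ 0.43529696 -0.10220222  0.091     ]] 0.0633480164988589 [ 0.465637   -0.11129753  0.091     ] -16.687623005769154
side handle [[ 0.49588433 -0.12338654  0.091     ]
 [ 0.43687618 -0.10226199  0.091     ]] 0.0626754236599582 [ 0.46638026 -0.11282426  0.091     ] -19.697049573759642
scene corners [ 0.50044649 -0.00546802  0.095     ] [np.float64(-20.508666002848972), np.float64(-110.34117627530252), np.float64(161.8755035447157), np.float64(69.95342585826009)] [np.float64(0.12506484649845315), np.float64(0.12643148057415593), np.float64(0.12448073656181437), np.float64(0.1316135696963009)]
side corners [ 0.5027853  -0.00396924  0.095     ] [np.float64(-18.66001548834076), np.float64(-109.84166122767847), np.float64(162.18648618902492), np.float64(70.98139886708834)] [np.float64(0.12344633075045312), np.float64(0.12845769352177472), np.float64(0.12162556901953181), np.float64(0.13022978643762764)]
knobtop [0.52437112 0.01705582 0.142     ] [0.52477038 0.01595506 0.142     ]
```

Run:
```python
from h import *
for n in("scene","side"):
    D=np.load(n+"0.npz")['d'];v,u=np.mgrid[0:384,0:512];K,M=T(n)
    ray=np.stack([(u-K[0,2])/K[0,0],-(v-K[1,2])/K[1,1],-np.ones(u.shape)],-1)
    P=(ray@M[:3,:3].T)*D[...,None]+M[:3,3]; ok=D>0
    print(n,"can spout", [P[v_,u_].round(3) for v_,u_ in ((234,183),(230,183),(226,183))] if n=="scene" else [P[v_,u_].round(3) for v_,u_ in ((265,175),(255,172),(245,170))])
    # height map 5cm grid max z
    q=P[ok]; 
    print("      x: ",[round(.1+.05*i,2) for i in range(15)])
    for y in np.arange(.3,-.8,-.05):
        row=[]
        for x in np.arange(.1,.85,.05):
            m=(abs(q[:,0]-x-.025)<.025)&(abs(q[:,1]-y-.025)<.025)
            row.append("%4d"%(1000*q[m,2].max()) if m.sum()>2 else "   .")
        print("%.2f"%y," ".join(row))
```

```text
scene can spout [array([0.684, 0.104, 0.07 ]), array([0.688, 0.098, 0.077]), array([0.69 , 0.094, 0.088])]
      x:  [0.1, 0.15, 0.2, 0.25, 0.3, 0.35, 0.4, 0.45, 0.5, 0.55, 0.6, 0.65, 0.7, 0.75, 0.8]
0.30    .    .    .    .    .   19   67   86   96  110  104   99   95  202  193
0.25    .    .  230  228  113   24   74   89   98   95  100   98   89  193   66
0.20    .  232  233  234  234  234   75   81   89   88   86   84   89  223   63
0.15  238    .  106    .    .   26   74   79   78   75   80   73   65  223  218
0.10  386  323    .    .    .   19   60   59   66   57  183  176   89  175  169
0.05  515  543    .    .    .   17   30   98   98   41   51  131   90  219  205
0.00  640  677  698    .    .    3   98  108  143   98   44   58   62  204  199
-0.05  618  738  759  743 -731    7   98  110  109   99   27   63   63  224  214
-0.10    . -637 -723  735 -725    4   97   98   98   96   36   60   62  221  175
-0.15 -633 -630 -726  705 -725    5   93   96   95    8   36   27   64  183  173
-0.20 -641 -629 -724 -725 -725    4   36    5    5    4   12   26   64  197   63
-0.25 -730 -727 
[... 2148 characters left out ...]
28    3   47   47   46   44   60   63   14   24   26
-0.40    .    .    . -729 -725    2   47   47   47   46   65   66   27   18   20
-0.45    .    . -733 -726 -729    1   46   46   47   47   65   65   16   13   14
-0.50    .    . -730 -728 -725   66   68   67   68  192  195   72   16   12   14
-0.55    .  335  335 -729 -729   66   68   68   67   68  192  200   30    6   13
-0.60    .  436  487    .    .   67   67   68   67   67  182    3    4    5    3
-0.65    .  422  486  482    .   63   63   63   63   62  181    2    5    4    2
-0.70 -733  309  391  392 -724    0 -730    .    .    3    4    2    4    3   11
-0.75 -732 -731 -729  335 -728    1    4    2    3    2    4    2    2   20   16
```

The oil can spout is at about (0.65,0.12), well clear of the gripper body at yaw 0. I'll move to a viewing pose above the dial.

>>> {"api": "apply_moves", "payload": {"deltas": [{"tx":0.037,"tz":0.033},{"tx":0.075,"tz":0.066},{"tx":0.112,"tz":0.099},{"tx":0.15,"tz":0.133},{"tx":0.187,"tz":0.166}]}}

```text
invalid input at $.deltas[0]: expected keys tx, ty, tz, turn, gripper
```

>>> {"api": "apply_moves", "payload": {"deltas": [{"tx":0.037,"tz":0.033},{"tx":0.075,"tz":0.066},{"tx":0.112,"tz":0.099},{"tx":0.15,"tz":0.133},{"tx":0.187,"tz":0.166}]}}

```text
invalid input at $.deltas[0]: expected keys tx, ty, tz, turn, gripper
```

>>> {"api": "apply_moves", "payload": {"deltas": [{"tx":0.037,"tz":0.033,"turn":0.08},{"tx":0.075,"tz":0.066,"turn":0.16},{"tx":0.112,"tz":0.099,"turn":0.24},{"tx":0.15,"tz":0.133,"turn":0.322},{"tx":0.175,"tz":0.154,"turn":0.322}]}}

```text
invalid input at $.deltas[0]: expected keys tx, ty, tz, turn, gripper
```

All keys are needed in every row.

>>> {"api": "apply_moves", "payload": {"deltas": [{"tx":0.037,"ty":0,"tz":0.033,"turn":0,"gripper":0.08},{"tx":0.075,"ty":0,"tz":0.066,"turn":0,"gripper":0.08},{"tx":0.112,"ty":0,"tz":0.099,"turn":0,"gripper":0.08},{"tx":0.15,"ty":0,"tz":0.133,"turn":0,"gripper":0.08},{"tx":0.187,"ty":0,"tz":0.166,"turn":0,"gripper":0.08}]}}

```text
time_s: 0.65
tcp_pos: [0.3385, -0.4224, 0.2434]
eef_rot: [-90.0, -0.0, 18.4]
contact_force: [1.9, 0.3, 0.0]
gripper_width: 0.0798
```

>>> {"api": "apply_moves", "payload": {"deltas": [{"tx":0.037,"ty":0,"tz":0.033,"turn":0,"gripper":0.08},{"tx":0.075,"ty":0,"tz":0.066,"turn":0,"gripper":0.08},{"tx":0.112,"ty":0,"tz":0.099,"turn":0,"gripper":0.08},{"tx":0.15,"ty":0,"tz":0.133,"turn":0,"gripper":0.08},{"tx":0.187,"ty":0,"tz":0.166,"turn":0,"gripper":0.08}]}}

```text
time_s: 1.15
tcp_pos: [0.4632, -0.2061, 0.2437]
eef_rot: [-90.0, -0.0, 18.4]
contact_force: [1.3, -1.4, 1.3]
gripper_width: 0.0797
```

>>> {"api": "apply_moves", "payload": {"deltas": [{"tx":0.037,"ty":0,"tz":0.033,"turn":0.08,"gripper":0.06},{"tx":0.075,"ty":0,"tz":0.066,"turn":0.16,"gripper":0.06},{"tx":0.112,"ty":0,"tz":0.099,"turn":0.24,"gripper":0.06},{"tx":0.15,"ty":0,"tz":0.133,"turn":0.322,"gripper":0.06},{"tx":0.175,"ty":0,"tz":0.154,"turn":0.322,"gripper":0.06}]}}

```text
time_s: 1.65
tcp_pos: [0.581, -0.0037, 0.2433]
eef_rot: [-90.0, 0.0, -0.1]
contact_force: [-0.4, -0.2, 0.1]
gripper_width: 0.0603
```

Run:
```python
from h import *
st=r.get_state();p,d=capture("wrist");np.savez("w1.npz",p=p,d=d,pos=st['tcp_pos'],rot=st['eef_rot'])
print(st['tcp_pos'],st['eef_rot'])
cv2.imwrite("pics/w1.png",cv2.resize(p[:,:,::-1],None,fx=1.5,fy=1.5,interpolation=cv2.INTER_CUBIC))
```

```text
[ 0.58100409 -0.00372207  0.24332036] [-8.99928517e+01  9.98082062e-04 -8.31568244e-02]
```

View pics/w1.png

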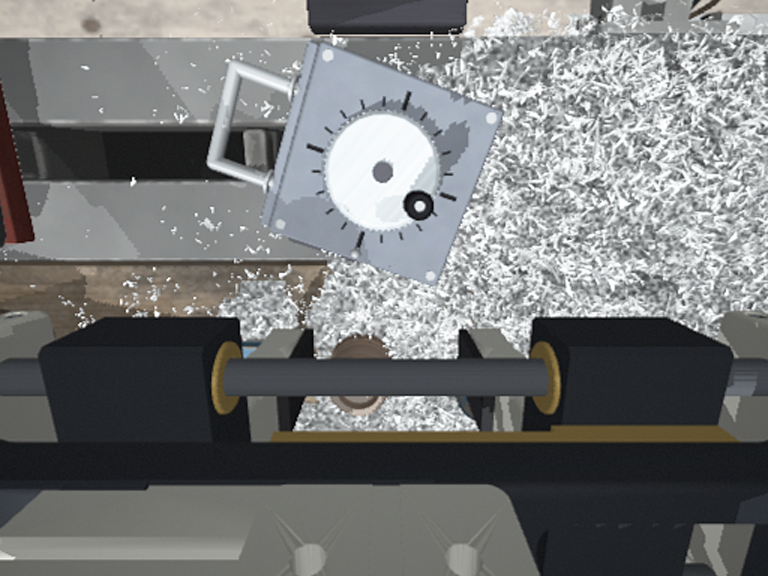

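The wrist view shows the dial centre at (383,172), the knob at (419,206), long marks at (407,100), (316,148), (449,197) and (360,241), and the handle bar from (232,65) to (212,165). The picture is 1.5 times full size. Next I'll refine the pixels.

Run:
```python
from h import *
a=np.load("w1.npz");p=a['p'][25:195,135:340]
z=cv2.resize(p[:,:,::-1],None,fx=3.9,fy=3.5,interpolation=cv2.INTER_CUBIC);cv2.imwrite("pics/w1z.png",z);print(z.shape)
```

```text
(595, 800, 3)
```

View pics/w1z.png

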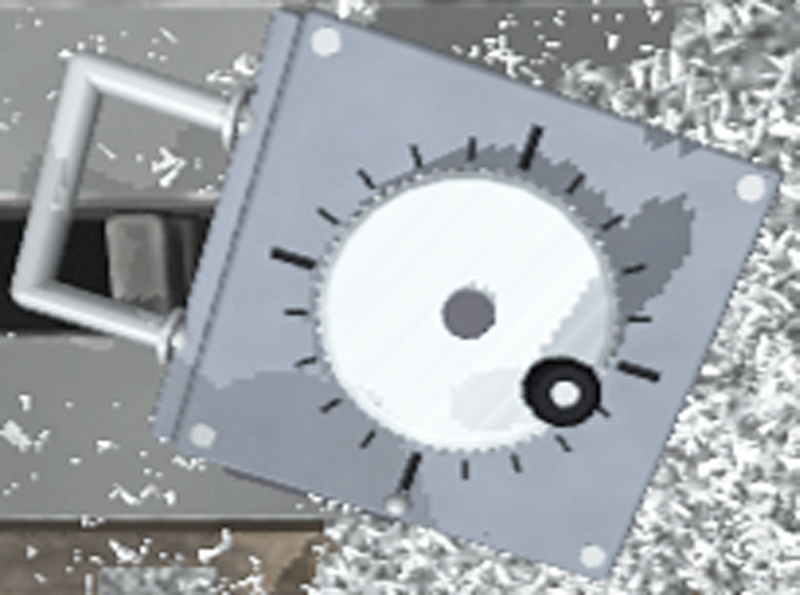

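The stud at zoom (397,505) sits behind the long mark at (410,471), which confirms that as mark 0. The other long marks are 5 at (292,257), 10 at (531,147) and 15 at (638,371).

Run:
```python
from h import *
a=np.load("w1.npz");st=dict(tcp_pos=a['pos'],eef_rot=a['rot'])
f=lambda x,y:(135-.37+(x)/3.9,25-.36+y/3.5)
W=lambda x,y,z:px2w("wrist",*f(x,y),z=z,st=st)
M=np.array([W(*q,.0953) for q in[(410,471),(292,257),(531,147),(638,371)]])
c=M.mean(0);print("marks c",c);v=M-c
print([ (round(float(np.hypot(*w[:2])),4),round(float(np.degrees(np.arctan2(w[1],w[0]))),1)) for w in v])
Rv=np.array([W(*q,.0955) for q in[(326,41),(751,187),(593,556),(202,434)]]);print("rivets c",Rv.mean(0),[round(float(np.degrees(np.arctan2(*(Rv[i]-Rv[i-1])[1::-1]))),1) for i in range(4)])
print("hub",W(469,313,.107))
k=W(564,392,.142);print("knob",k)
H=np.array([W(80,70,.088),W(32,290,.088)]);print("handle",H,H.mean(0),np.linalg.norm(H[0]-H[1]))
for cc in(c,W(469,313,.107)):
    w=k-cc;print(np.hypot(*w[:2]),np.degrees(np.arctan2(w[1],w[0])))
D=a['d'];
for n,(x,y) in dict(disc=(400,330),top=(260,420),knob=(564,392)).items():
    u,v_=f(x,y);u,v_=int(round(u)),int(round(v_));print(n,px2w("wrist",u,v_,d=D[v_,u],st=st))
```

```text
marks c [ 0.50620353 -0.00621993  0.0953    ]
[(0.0489, -19.3), (0.0489, -109.6), (0.0487, 160.5), (0.0487, 70.6)]
rivets c [ 0.50611957 -0.0061472   0.0955    ] [160.5, 70.8, -19.2, -109.5]
hub [ 0.50589782 -0.00579385  0.107     ]
knob [0.52621875 0.01606468 0.142     ]
handle [[ 0.43849475 -0.10560313  0.088     ]
 [ 0.49853184 -0.12443125  0.088     ]] [ 0.4685133  -0.11501719  0.088     ] 0.06292019426030855
0.02995351549462804 48.070972406318084
0.029845200525628526 47.08772070396828
disc [ 0.51061954 -0.02366385  0.10744609]
top [ 0.53713722 -0.06336805  0.09591797]
knob [0.52641839 0.01567309 0.14424538]
```

Everything agrees: box yaw is about −19.4°, the centre is (0.506,−0.006), and the knob is at (0.526,0.016), 47.5° in world terms. Mark 14 lies at 88.6° and mark 6 at −127.4°. I'll move above the knob and take a close look before gripping.

>>> {"api": "apply_moves", "payload": {"deltas": [{"tx":-0.028,"ty":0.01,"tz":0.01,"turn":0,"gripper":0.05},{"tx":-0.055,"ty":0.03,"tz":0.0199,"turn":0,"gripper":0.05},{"tx":-0.055,"ty":0.06,"tz":0.0199,"turn":0,"gripper":0.05},{"tx":-0.055,"ty":0.08,"tz":0.0199,"turn":0,"gripper":0.05},{"tx":-0.055,"ty":0.08,"tz":0.0199,"turn":0,"gripper":0.05}]}}

```text
time_s: 2.2
tcp_pos: [0.523, 0.0129, 0.161]
eef_rot: [-90.1, 0.3, -0.0]
contact_force: [-0.6, -0.9, 0.3]
gripper_width: 0.0503
```

Run:
```python
from h import *
st=r.get_state();p,d=capture("wrist");np.savez("w2.npz",p=p,d=d,pos=st['tcp_pos'],rot=st['eef_rot'])
print(st['tcp_pos'],st['eef_rot'])
print(w2px("wrist",[.526,.016,.142],st))
cv2.imwrite("pics/w2.png",cv2.resize(p[:,:,::-1],None,fx=1.5,fy=1.5,interpolation=cv2.INTER_CUBIC))
p,d=capture("side");cv2.imwrite("pics/s2.png",cv2.resize(p[170:300,180:350,::-1],None,fx=4,fy=4,interpolation=cv2.INTER_CUBIC))
```

```text
[0.52297232 0.01286178 0.16104735] [-9.00724698e+01  2.78553169e-01 -1.43161563e-02]
(np.float64(261.90757409533927), np.float64(234.47681314863956))
```

View pics/w2.png

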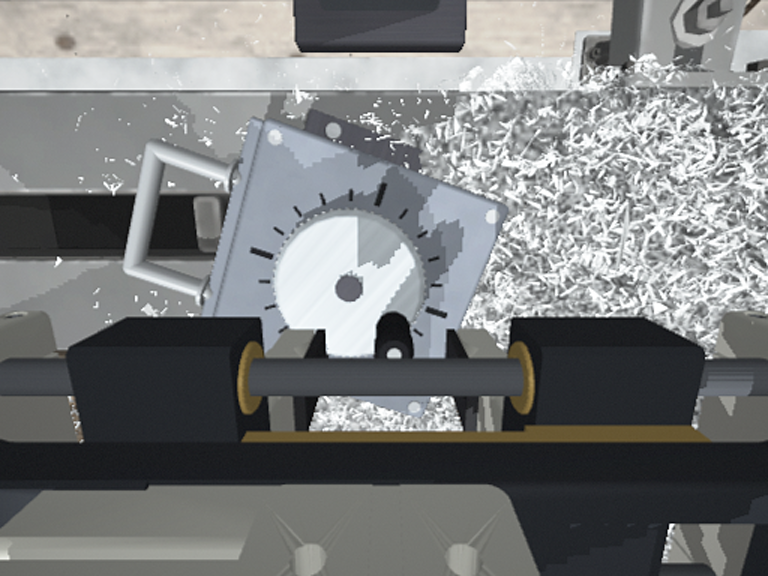

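View pics/s2.png

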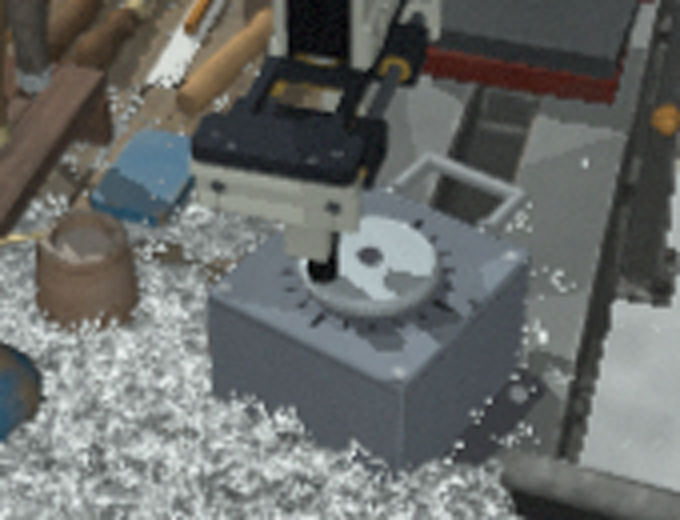

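The knob's top appears at (263,236) against a predicted (262,234), so it is between the pads. I'll descend, then grip.

>>> {"api": "apply_moves", "payload": {"deltas": [{"tx":0,"ty":0.012,"tz":0,"turn":0,"gripper":0.05},{"tx":0,"ty":0.024,"tz":0,"turn":0,"gripper":0.05},{"tx":0,"ty":0.035,"tz":0,"turn":0,"gripper":0.05},{"tx":0,"ty":0.035,"tz":0,"turn":0,"gripper":0.05},{"tx":0,"ty":0.035,"tz":0,"turn":0,"gripper":0.05}]}}

```text
time_s: 2.8
tcp_pos: [0.5249, 0.0131, 0.1282]
eef_rot: [-90.0, 0.0, -0.0]
contact_force: [-0.7, 0.3, 0.1]
gripper_width: 0.0502
```

>>> {"api": "apply_moves", "payload": {"deltas": [{"tx":0,"ty":0,"tz":0,"turn":0,"gripper":0.01},{"tx":0,"ty":0,"tz":0,"turn":0,"gripper":0.01},{"tx":0,"ty":0,"tz":0,"turn":0,"gripper":0.01},{"tx":0,"ty":0,"tz":0,"turn":0,"gripper":0.01},{"tx":0,"ty":0,"tz":0,"turn":0,"gripper":0.01}], "newtons": 30}}

```text
time_s: 3.3
tcp_pos: [0.5254, 0.0135, 0.1288]
eef_rot: [-90.0, -0.1, -0.0]
contact_force: [1.1, 0.6, -0.0]
gripper_width: 0.0168
```

Run:
```python
from h import *
st=r.get_state();print({k:np.round(v,4) for k,v in st.items()})
```

```text
{'time_s': np.float64(3.3), 'joints': array([ 2.287640e+01,  1.267450e+01, -2.697920e+01, -4.900000e-03,
       -5.028880e+01, -1.128795e+02]), 'qd': array([-0.0114,  0.0565,  0.0289,  0.0413, -0.0982, -0.0164]), 'joint_torque': array([-1.85900e-01, -4.18032e+01,  2.30873e+01,  5.54840e+00,
       -4.52500e-01, -3.40000e-03]), 'tcp_pos': array([0.5254, 0.0135, 0.1288]), 'eef_rot': array([-8.99742e+01, -5.15000e-02, -6.30000e-03]), 'contact_force': array([ 1.0883,  0.5561, -0.0163]), 'moment': array([ 0.2128, -0.167 , -0.0252]), 'gripper_width': np.float64(0.0168)}
```

The grip is on: the opening reads 16.8 mm on an 18 mm knob. I'll measure hub against tool and knob in the wrist view.

```bash
cat > wv.py <<'E'
import sys
from h import *
def view(name,crop=(120,300,130,330)):
    S=[r.get_state()]
    p,d=capture("wrist");st=S[0]
    np.savez(name+".npz",p=p,d=d,pos=st['tcp_pos'],rot=st['eef_rot'])
    a,b,c,e=crop
    cv2.imwrite(f"pics/{name}.png",cv2.resize(p[a:b,c:e,::-1],None,fx=4,fy=3.3,interpolation=cv2.INTER_CUBIC))
    print(st['tcp_pos'].round(4),st['eef_rot'].round(2),st['contact_force'].round(1),st['time_s'])
if __name__=="__main__": view(sys.argv[1])
E
python3 wv.py w3
```

```text
[0.5254 0.0135 0.1288] [-8.997e+01 -5.000e-02 -1.000e-02] [ 1.1  0.6 -0. ] 3.3
```

View pics/w3.png

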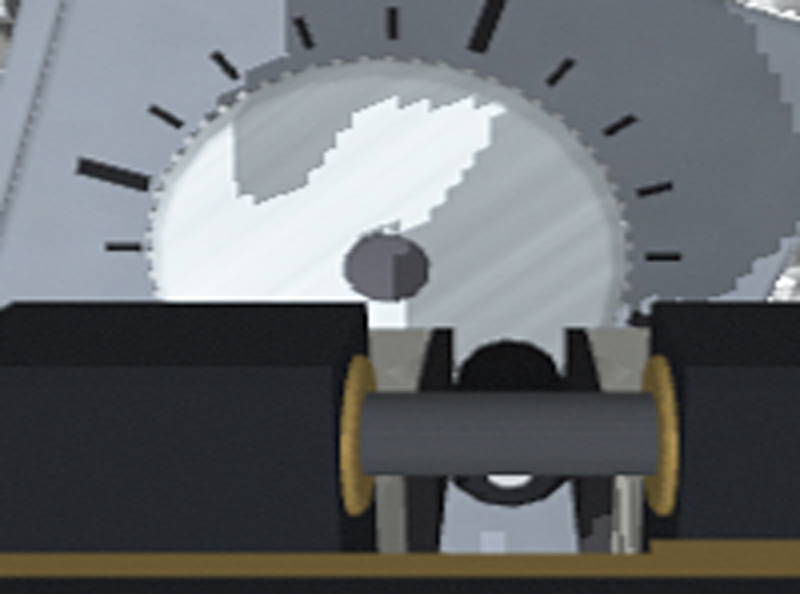

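Run:
```python
from h import *
a=np.load("w3.npz");st=dict(tcp_pos=a['pos'],eef_rot=a['rot'])
W=lambda x,y,z:px2w("wrist",130-.37+x/4,120-.35+y/3.3,z=z,st=st)
h=W(387,267,.107);print("hub",h,"rel tcp",(h-a['pos']))
k=W(509,423,.142);print("knobtop",k,k-h,np.hypot(*(k-h)[:2]),np.degrees(np.arctan2(*(k-h)[1::-1])))
for q in((487,24),(113,174)):print(W(*q,.0953)-h, np.degrees(np.arctan2(*(W(*q,.0953)-h)[1::-1])))
```

```text
hub [ 0.50648671 -0.00596565  0.107     ] rel tcp [-0.01886392 -0.01947897 -0.02184233]
knobtop [0.52203584 0.0134444  0.142     ] [0.01554913 0.01941004 0.035     ] 0.024870165723867774 51.30224988313844
[-0.04530163  0.01588025 -0.0117    ] 160.68214874871884
[-0.01601051 -0.04625004 -0.0117    ] -109.0944612994351
```

Run:
```python
from h import *
a=np.load("w3.npz");st=dict(tcp_pos=a['pos'],eef_rot=a['rot'])
W=lambda x,y,z:px2w("wrist",130-.37+x/4,120-.35+y/3.3,z=z,st=st)
for q in((509,505),(509,488),(458,400),(560,400)):print(q,W(*q,.142))
p=a['p'][225:285,235:280];cv2.imwrite("pics/k.png",cv2.resize(p[:,:,::-1],None,fx=12,fy=9,interpolation=cv2.INTER_CUBIC))
```

```text
(509, 505) [0.53664475 0.01344947 0.142     ]
(509, 488) [0.5335533 0.0134484 0.142    ]
(458, 400) [0.5180752  0.00680464 0.142     ]
(560, 400) [0.51806813 0.02008106 0.142     ]
```

View pics/k.png

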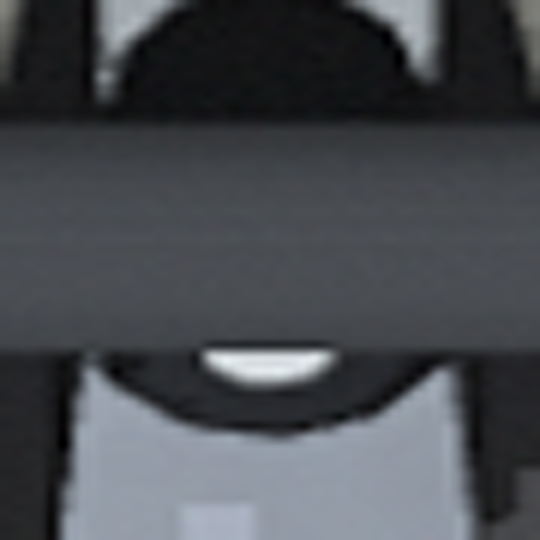

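The jaws pulled the knob round to about 40°, so it sits some 3.5 mm off the pad centre in x. I'll regrip centred.

>>> {"api": "apply_moves", "payload": {"deltas": [{"tx":0,"ty":0,"tz":0,"turn":0,"gripper":0.03},{"tx":0,"ty":0,"tz":0,"turn":0,"gripper":0.03},{"tx":0.0035,"ty":0,"tz":0,"turn":0,"gripper":0.03},{"tx":0.0035,"ty":0,"tz":0,"turn":0,"gripper":0.01},{"tx":0.0035,"ty":0,"tz":0,"turn":0,"gripper":0.01}]}}

```text
time_s: 3.85
tcp_pos: [0.5285, 0.0132, 0.1284]
eef_rot: [-90.0, 0.0, -0.0]
contact_force: [0.1, -0.2, -0.8]
gripper_width: 0.0191
```

>>> {"api": "apply_moves", "payload": {"deltas": [{"tx":0,"ty":0,"tz":0,"turn":0,"gripper":0.01},{"tx":0,"ty":0,"tz":0,"turn":0,"gripper":0.01},{"tx":0,"ty":0,"tz":0,"turn":0,"gripper":0.01}], "newtons": 30}}

```text
time_s: 4.15
tcp_pos: [0.5286, 0.0133, 0.1285]
eef_rot: [-90.0, -0.0, -0.0]
contact_force: [0.9, 0.2, -1.0]
gripper_width: 0.0165
```

```bash
python3 wv.py w4
```

```text
[0.5286 0.0133 0.1285] [-9.e+01 -1.e-02 -1.e-02] [ 0.9  0.2 -1. ] 4.15
```

View pics/w4.png

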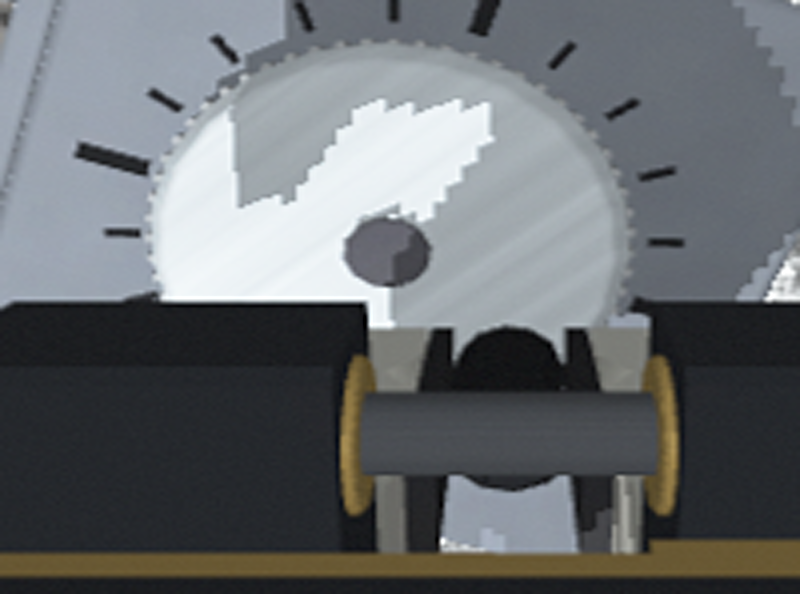

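The knob is centred now and stands at about 40.3°. Next I'll make a table of circle moves.

```bash
cat > tab.py <<'E'
import sys,numpy as np,json
def rows(a0,angs,g=.01,rad=.030):
    a0=np.radians(a0);o=[]
    for b in angs:
        b=np.radians(b);o.append(dict(tx=round(rad*(np.cos(b)-np.cos(a0)),4)+0.,ty=0,tz=round(rad*(np.sin(b)-np.sin(a0)),4)+0.,turn=0,gripper=g))
    return json.dumps(o)
if __name__=="__main__":
    v=list(map(float,sys.argv[1:]));print(rows(v[0],v[1:]))
E
python3 tab.py 40.3 50 60 70 80 88.6
for k in 0 1 2 3; do python3 tab.py $(python3 -c "print(*[88.6+90*$k+18*i for i in range(6)])"); done
```

```text
[{"tx": -0.0036, "ty": 0, "tz": 0.0036, "turn": 0, "gripper": 0.01}, {"tx": -0.0079, "ty": 0, "tz": 0.0066, "turn": 0, "gripper": 0.01}, {"tx": -0.0126, "ty": 0, "tz": 0.0088, "turn": 0, "gripper": 0.01}, {"tx": -0.0177, "ty": 0, "tz": 0.0101, "turn": 0, "gripper": 0.01}, {"tx": -0.0221, "ty": 0, "tz": 0.0106, "turn": 0, "gripper": 0.01}]
[{"tx": -0.0093, "ty": 0, "tz": -0.0012, "turn": 0, "gripper": 0.01}, {"tx": -0.0178, "ty": 0, "tz": -0.0053, "turn": 0, "gripper": 0.01}, {"tx": -0.0246, "ty": 0, "tz": -0.0118, "turn": 0, "gripper": 0.01}, {"tx": -0.029, "ty": 0, "tz": -0.02, "turn": 0, "gripper": 0.01}, {"tx": -0.0307, "ty": 0, "tz": -0.0293, "turn": 0, "gripper": 0.01}]
[{"tx": 0.0012, "ty": 0, "tz": -0.0093, "turn": 0, "gripper": 0.01}, {"tx": 0.0053, "ty": 0, "tz": -0.0178, "turn": 0, "gripper": 0.01}, {"tx": 0.0118, "ty": 0, "tz": -0.0246, "turn": 0, "gripper": 0.01}, {"tx": 0.02, "ty": 0, "tz": -0.029, "turn": 0, "gripper": 0.01}, {"tx": 0.0293, "ty": 0, "tz": -0.0307, "turn": 0, "gripper": 0.01}]
[{"tx": 0.0093, "ty": 0, "tz": 0.0012, "turn": 0, "gripper": 0.01}, {"tx": 0.0178, "ty": 0, "tz": 0.0053, "turn": 0, "gripper": 0.01}, {"tx": 0.0246, "ty": 0, "tz": 0.0118, "turn": 0, "gripper": 0.01}, {"tx": 0.029, "ty": 0, "tz": 0.02, "turn": 0, "gripper": 0.01}, {"tx": 0.0307, "ty": 0, "tz": 0.0293, "turn": 0, "gripper": 0.01}]
[{"tx": -0.0012, "ty": 0, "tz": 0.0093, "turn": 0, "gripper": 0.01}, {"tx": -0.0053, "ty": 0, "tz": 0.0178, "turn": 0, "gripper": 0.01}, {"tx": -0.0118, "ty": 0, "tz": 0.0246, "turn": 0, "gripper": 0.01}, {"tx": -0.02, "ty": 0, "tz": 0.029, "turn": 0, "gripper": 0.01}, {"tx": -0.0293, "ty": 0, "tz": 0.0307, "turn": 0, "gripper": 0.01}]
```

>>> {"api": "apply_moves", "payload": {"deltas": [{"tx":-0.0036,"ty":0,"tz":0.0036,"turn":0,"gripper":0.01},{"tx":-0.0079,"ty":0,"tz":0.0066,"turn":0,"gripper":0.01},{"tx":-0.0126,"ty":0,"tz":0.0088,"turn":0,"gripper":0.01},{"tx":-0.0177,"ty":0,"tz":0.0101,"turn":0,"gripper":0.01},{"tx":-0.0221,"ty":0,"tz":0.0106,"turn":0,"gripper":0.01}]}}

```text
time_s: 4.7
tcp_pos: [0.5057, 0.0241, 0.1285]
eef_rot: [-90.0, 0.0, 0.0]
contact_force: [2.2, -0.2, -3.3]
gripper_width: 0.0166
```

```bash
python3 wv.py w5
```

```text
[0.5057 0.0241 0.1285] [-9.e+01  1.e-02  0.e+00] [ 2.2 -0.2 -3.3] 4.7
```

View pics/w5.png

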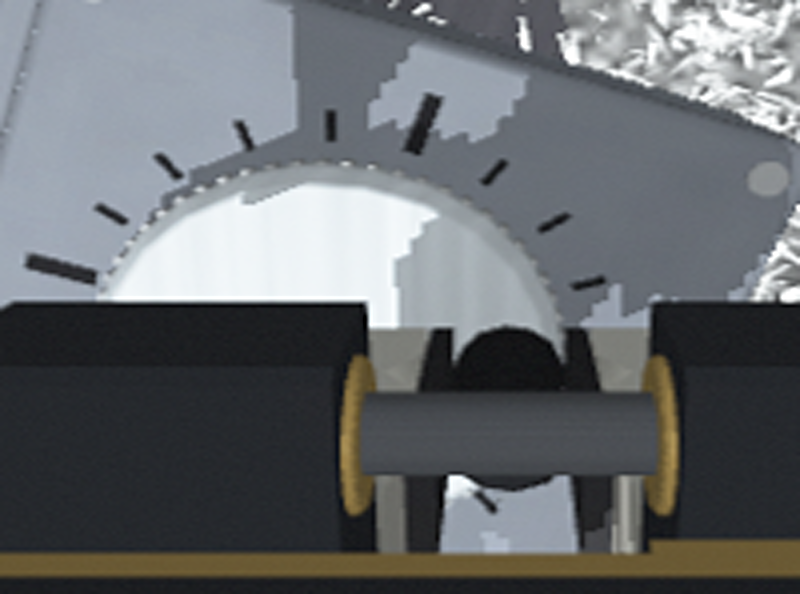

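Measured angle is 91°, r = 30.1 mm, with only the 2.2 N drag as force, so the circle fits. This is the first pass of 14. Now one full turn.

>>> {"api": "apply_moves", "payload": {"deltas": [{"tx":-0.0093,"ty":0,"tz":-0.0012,"turn":0,"gripper":0.01},{"tx":-0.0178,"ty":0,"tz":-0.0053,"turn":0,"gripper":0.01},{"tx":-0.0246,"ty":0,"tz":-0.0118,"turn":0,"gripper":0.01},{"tx":-0.029,"ty":0,"tz":-0.02,"turn":0,"gripper":0.01},{"tx":-0.0307,"ty":0,"tz":-0.0293,"turn":0,"gripper":0.01}]}}

```text
time_s: 5.25
tcp_pos: [0.4754, -0.006, 0.1286]
eef_rot: [-90.0, -0.0, -0.0]
contact_force: [7.1, 1.7, -9.0]
gripper_width: 0.017
```

>>> {"api": "apply_moves", "payload": {"deltas": [{"tx":0.0012,"ty":0,"tz":-0.0093,"turn":0,"gripper":0.01},{"tx":0.0053,"ty":0,"tz":-0.0178,"turn":0,"gripper":0.01},{"tx":0.0118,"ty":0,"tz":-0.0246,"turn":0,"gripper":0.01},{"tx":0.02,"ty":0,"tz":-0.029,"turn":0,"gripper":0.01},{"tx":0.0293,"ty":0,"tz":-0.0307,"turn":0,"gripper":0.01}]}}

```text
time_s: 5.75
tcp_pos: [0.5049, -0.0363, 0.1283]
eef_rot: [-89.9, 0.1, -0.1]
contact_force: [-5.2, 13.9, 2.0]
gripper_width: 0.0168
```

>>> {"api": "apply_moves", "payload": {"deltas": [{"tx":0.0093,"ty":0,"tz":0.0012,"turn":0,"gripper":0.01},{"tx":0.0178,"ty":0,"tz":0.0053,"turn":0,"gripper":0.01},{"tx":0.0246,"ty":0,"tz":0.0118,"turn":0,"gripper":0.01},{"tx":0.029,"ty":0,"tz":0.02,"turn":0,"gripper":0.01},{"tx":0.0307,"ty":0,"tz":0.0293,"turn":0,"gripper":0.01}]}}

```text
time_s: 6.25
tcp_pos: [0.5355, -0.0085, 0.1285]
eef_rot: [-90.1, 0.1, -0.0]
contact_force: [-0.6, -4.0, -0.4]
gripper_width: 0.0171
```

>>> {"api": "apply_moves", "payload": {"deltas": [{"tx":-0.0012,"ty":0,"tz":0.0093,"turn":0,"gripper":0.01},{"tx":-0.0053,"ty":0,"tz":0.0178,"turn":0,"gripper":0.01},{"tx":-0.0118,"ty":0,"tz":0.0246,"turn":0,"gripper":0.01},{"tx":-0.02,"ty":0,"tz":0.029,"turn":0,"gripper":0.01},{"tx":-0.0293,"ty":0,"tz":0.0307,"turn":0,"gripper":0.01}]}}

```text
time_s: 6.75
tcp_pos: [0.5068, 0.0242, 0.1286]
eef_rot: [-90.0, -0.1, -0.0]
contact_force: [6.4, -3.7, -6.1]
gripper_width: 0.0171
```

Radial force rises up to 14 N at the bottom of the circle. I'll use a slightly smaller radius and go slower for the second turn.

Run:
```python
from tab import rows
for k in range(6): print(rows(88.6+60*k,[88.6+60*k+12*i for i in range(1,6)],rad=.0298))
```

```text
[{"tx": -0.0062, "ty": 0, "tz": -0.0005, "turn": 0, "gripper": 0.01}, {"tx": -0.0122, "ty": 0, "tz": -0.0023, "turn": 0, "gripper": 0.01}, {"tx": -0.0176, "ty": 0, "tz": -0.0053, "turn": 0, "gripper": 0.01}, {"tx": -0.0224, "ty": 0, "tz": -0.0093, "turn": 0, "gripper": 0.01}, {"tx": -0.0262, "ty": 0, "tz": -0.0143, "turn": 0, "gripper": 0.01}]
[{"tx": -0.0027, "ty": 0, "tz": -0.0056, "turn": 0, "gripper": 0.01}, {"tx": -0.0041, "ty": 0, "tz": -0.0117, "turn": 0, "gripper": 0.01}, {"tx": -0.0043, "ty": 0, "tz": -0.0179, "turn": 0, "gripper": 0.01}, {"tx": -0.0031, "ty": 0, "tz": -0.024, "turn": 0, "gripper": 0.01}, {"tx": -0.0007, "ty": 0, "tz": -0.0298, "turn": 0, "gripper": 0.01}]
[{"tx": 0.0035, "ty": 0, "tz": -0.0051, "turn": 0, "gripper": 0.01}, {"tx": 0.0081, "ty": 0, "tz": -0.0094, "turn": 0, "gripper": 0.01}, {"tx": 0.0134, "ty": 0, "tz": -0.0127, "turn": 0, "gripper": 0.01}, {"tx": 0.0193, "ty": 0, "tz": -0.0147, "turn": 0, "gripper": 0.01}, {"tx": 0.0254, "ty": 0, "tz": -0.0155, "turn": 0, "gripper": 0.01}]
[{"tx": 0.0062, "ty": 0, "tz": 0.0005, "turn": 0, "gripper": 0.01}, 
[... 243 characters left out ...]
n": 0, "gripper": 0.01}]
[{"tx": 0.0027, "ty": 0, "tz": 0.0056, "turn": 0, "gripper": 0.01}, {"tx": 0.0041, "ty": 0, "tz": 0.0117, "turn": 0, "gripper": 0.01}, {"tx": 0.0043, "ty": 0, "tz": 0.0179, "turn": 0, "gripper": 0.01}, {"tx": 0.0031, "ty": 0, "tz": 0.024, "turn": 0, "gripper": 0.01}, {"tx": 0.0007, "ty": 0, "tz": 0.0298, "turn": 0, "gripper": 0.01}]
[{"tx": -0.0035, "ty": 0, "tz": 0.0051, "turn": 0, "gripper": 0.01}, {"tx": -0.0081, "ty": 0, "tz": 0.0094, "turn": 0, "gripper": 0.01}, {"tx": -0.0134, "ty": 0, "tz": 0.0127, "turn": 0, "gripper": 0.01}, {"tx": -0.0193, "ty": 0, "tz": 0.0147, "turn": 0, "gripper": 0.01}, {"tx": -0.0254, "ty": 0, "tz": 0.0155, "turn": 0, "gripper": 0.01}]
```

>>> {"api": "apply_moves", "payload": {"deltas": [{"tx":-0.0062,"ty":0,"tz":-0.0005,"turn":0,"gripper":0.01},{"tx":-0.0122,"ty":0,"tz":-0.0023,"turn":0,"gripper":0.01},{"tx":-0.0176,"ty":0,"tz":-0.0053,"turn":0,"gripper":0.01},{"tx":-0.0224,"ty":0,"tz":-0.0093,"turn":0,"gripper":0.01},{"tx":-0.0262,"ty":0,"tz":-0.0143,"turn":0,"gripper":0.01}]}}

```text
time_s: 7.25
tcp_pos: [0.48, 0.0098, 0.1286]
eef_rot: [-89.9, -0.0, -0.0]
contact_force: [4.3, 4.2, -6.9]
gripper_width: 0.0171
```

>>> {"api": "apply_moves", "payload": {"deltas": [{"tx":-0.0027,"ty":0,"tz":-0.0056,"turn":0,"gripper":0.01},{"tx":-0.0041,"ty":0,"tz":-0.0117,"turn":0,"gripper":0.01},{"tx":-0.0043,"ty":0,"tz":-0.0179,"turn":0,"gripper":0.01},{"tx":-0.0031,"ty":0,"tz":-0.024,"turn":0,"gripper":0.01},{"tx":-0.0007,"ty":0,"tz":-0.0298,"turn":0,"gripper":0.01}]}}

```text
time_s: 7.75
tcp_pos: [0.479, -0.0203, 0.1285]
eef_rot: [-89.9, 0.0, -0.0]
contact_force: [0.3, 7.5, -4.4]
gripper_width: 0.017
```

>>> {"api": "apply_moves", "payload": {"deltas": [{"tx":0.0035,"ty":0,"tz":-0.0051,"turn":0,"gripper":0.01},{"tx":0.0081,"ty":0,"tz":-0.0094,"turn":0,"gripper":0.01},{"tx":0.0134,"ty":0,"tz":-0.0127,"turn":0,"gripper":0.01},{"tx":0.0193,"ty":0,"tz":-0.0147,"turn":0,"gripper":0.01},{"tx":0.0254,"ty":0,"tz":-0.0155,"turn":0,"gripper":0.01}]}}

```text
time_s: 8.25
tcp_pos: [0.5033, -0.036, 0.1284]
eef_rot: [-90.0, 0.2, -0.1]
contact_force: [-3.0, 6.8, 1.7]
gripper_width: 0.0166
```

>>> {"api": "apply_moves", "payload": {"deltas": [{"tx":0.0062,"ty":0,"tz":0.0005,"turn":0,"gripper":0.01},{"tx":0.0122,"ty":0,"tz":0.0023,"turn":0,"gripper":0.01},{"tx":0.0176,"ty":0,"tz":0.0053,"turn":0,"gripper":0.01},{"tx":0.0224,"ty":0,"tz":0.0093,"turn":0,"gripper":0.01},{"tx":0.0262,"ty":0,"tz":0.0143,"turn":0,"gripper":0.01}]}}

```text
time_s: 8.75
tcp_pos: [0.5307, -0.0223, 0.1285]
eef_rot: [-90.1, 0.1, -0.0]
contact_force: [-3.2, -5.2, 1.5]
gripper_width: 0.0174
```

>>> {"api": "apply_moves", "payload": {"deltas": [{"tx":0.0027,"ty":0,"tz":0.0056,"turn":0,"gripper":0.01},{"tx":0.0041,"ty":0,"tz":0.0117,"turn":0,"gripper":0.01},{"tx":0.0043,"ty":0,"tz":0.0179,"turn":0,"gripper":0.01},{"tx":0.0031,"ty":0,"tz":0.024,"turn":0,"gripper":0.01},{"tx":0.0007,"ty":0,"tz":0.0298,"turn":0,"gripper":0.01}]}}

```text
time_s: 9.25
tcp_pos: [0.5319, 0.0086, 0.1285]
eef_rot: [-90.0, -0.0, -0.0]
contact_force: [1.7, -6.8, -2.1]
gripper_width: 0.017
```

```bash
python3 - <<'E'
from tab import rows
print(rows(28.6,[42,56,70,81,88],rad=.0298))
E
python3 - <<'E'
import numpy as np
from scipy.optimize import least_squares
P=np.array([[.5286,.0133],[.5057,.0241],[.4754,-.006],[.5049,-.0363],[.5355,-.0085],[.5068,.0242],[.48,.0098],[.479,-.0203],[.5033,-.036],[.5307,-.0223],[.5319,.0086]])
s=least_squares(lambda q:np.hypot(P[:,0]-q[0],P[:,1]-q[1])-.03,[.506,-.006]);print(s.x,s.fun.round(4))
s=least_squares(lambda q:np.hypot(P[:,0]-q[0],P[:,1]-q[1])-q[2],[.506,-.006,.03]);print(s.x)
E
```

```text
[{"tx": -0.004, "ty": 0, "tz": 0.0057, "turn": 0, "gripper": 0.01}, {"tx": -0.0095, "ty": 0, "tz": 0.0104, "turn": 0, "gripper": 0.01}, {"tx": -0.016, "ty": 0, "tz": 0.0137, "turn": 0, "gripper": 0.01}, {"tx": -0.0215, "ty": 0, "tz": 0.0152, "turn": 0, "gripper": 0.01}, {"tx": -0.0251, "ty": 0, "tz": 0.0155, "turn": 0, "gripper": 0.01}]
[ 0.50552501 -0.0059987 ] [ 0.0001  0.0001  0.0001  0.0003  0.0001  0.0002  0.      0.0001  0.0001
 -0.      0.0001]
[ 0.50551097 -0.00600954  0.03011898]
```

The path fit gives centre (0.5055,−0.0060), r = 30.1 mm, with residuals of 0.3 mm or less. Angles measured about that centre are reliable. Now to 14 for the third time.

>>> {"api": "apply_moves", "payload": {"deltas": [{"tx":-0.004,"ty":0,"tz":0.0057,"turn":0,"gripper":0.01},{"tx":-0.0095,"ty":0,"tz":0.0104,"turn":0,"gripper":0.01},{"tx":-0.016,"ty":0,"tz":0.0137,"turn":0,"gripper":0.01},{"tx":-0.0215,"ty":0,"tz":0.0152,"turn":0,"gripper":0.01},{"tx":-0.0246,"ty":0,"tz":0.0154,"turn":0,"gripper":0.01}]}}

```text
time_s: 9.75
tcp_pos: [0.507, 0.0242, 0.1286]
eef_rot: [-90.0, -0.1, 0.0]
contact_force: [4.7, -4.9, -7.1]
gripper_width: 0.0169
```

>>> {"api": "apply_moves", "payload": {"deltas": [{"tx":0,"ty":0,"tz":0,"turn":0,"gripper":0.01}]}}

```text
time_s: 9.85
tcp_pos: [0.5068, 0.0241, 0.1286]
eef_rot: [-90.0, -0.0, 0.0]
contact_force: [2.9, -3.5, -5.2]
gripper_width: 0.0169
```

```bash
cat > ang.py <<'E'
from plant import r;import numpy as np
s=r.get_state();p=s['tcp_pos'][:2]-[.5055,-.0060];f=s['contact_force'];a=np.arctan2(p[1],p[0])
print(s['time_s'],"ang",np.degrees(a).round(2),"r",np.hypot(*p).round(4),"Ftan",(-np.sin(a)*f[0]+np.cos(a)*f[1]).round(2),"Frad",(np.cos(a)*f[0]+np.sin(a)*f[1]).round(2))
E
python3 ang.py; python3 wv.py w6
```

```text
9.85 ang 87.44 r 0.0302 Ftan -3.06 Frad -3.39
[0.5068 0.0241 0.1286] [-8.997e+01 -3.000e-02  1.000e-02] [ 2.9 -3.5 -5.2] 9.85
```

View pics/w6.png

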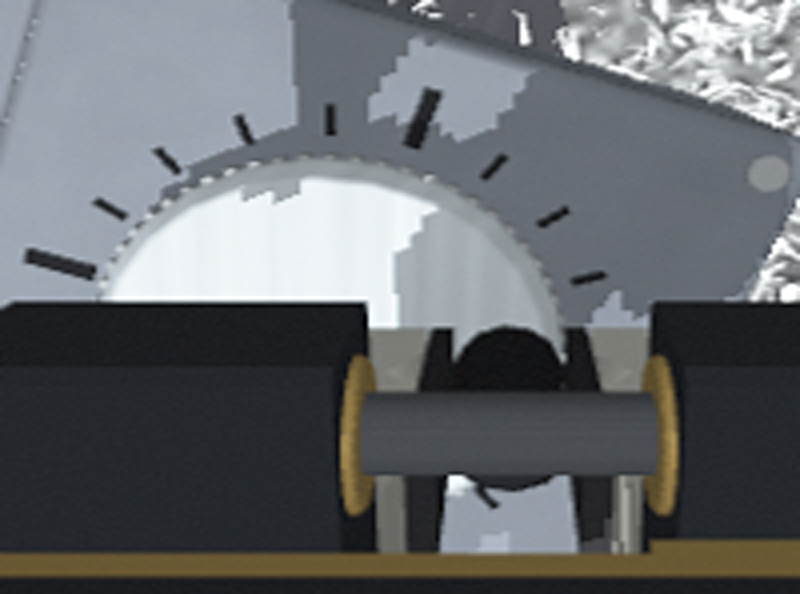

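Stopped at 87.4° against 88.4° for mark 14, with no overshoot and well inside the tolerance of 6°. Now clockwise 575° to mark 6 on its second pass.

Run:
```python
from tab import rows
for k in range(6): print(rows(87.4-60*k,[87.4-60*k-12*i for i in range(1,6)],rad=.0299).replace(', "turn": 0, "gripper": 0.01',''))
```

```text
[{"tx": 0.0062, "ty": 0, "tz": -0.0009}, {"tx": 0.012, "ty": 0, "tz": -0.0031}, {"tx": 0.0173, "ty": 0, "tz": -0.0065}, {"tx": 0.0217, "ty": 0, "tz": -0.0109}, {"tx": 0.0252, "ty": 0, "tz": -0.0161}]
[{"tx": 0.0023, "ty": 0, "tz": -0.0058}, {"tx": 0.0033, "ty": 0, "tz": -0.012}, {"tx": 0.003, "ty": 0, "tz": -0.0182}, {"tx": 0.0014, "ty": 0, "tz": -0.0243}, {"tx": -0.0014, "ty": 0, "tz": -0.0299}]
[{"tx": -0.0039, "ty": 0, "tz": -0.0049}, {"tx": -0.0087, "ty": 0, "tz": -0.0089}, {"tx": -0.0143, "ty": 0, "tz": -0.0117}, {"tx": -0.0203, "ty": 0, "tz": -0.0134}, {"tx": -0.0265, "ty": 0, "tz": -0.0138}]
[{"tx": -0.0062, "ty": 0, "tz": 0.0009}, {"tx": -0.012, "ty": 0, "tz": 0.0031}, {"tx": -0.0173, "ty": 0, "tz": 0.0065}, {"tx": -0.0217, "ty": 0, "tz": 0.0109}, {"tx": -0.0252, "ty": 0, "tz": 0.0161}]
[{"tx": -0.0023, "ty": 0, "tz": 0.0058}, {"tx": -0.0033, "ty": 0, "tz": 0.012}, {"tx": -0.003, "ty": 0, "tz": 0.0182}, {"tx": -0.0014, "ty": 0, "tz": 0.0243}, {"tx": 0.0014, "ty": 0, "tz": 0.0299}]
[{"tx": 0.0039, "ty": 0, "tz": 0.0049}, {"tx": 0.0087, "ty": 0, "tz": 0.0089}, {"tx": 0.0143, "ty": 0, "tz": 0.0117}, {"tx": 0.0203, "ty": 0, "tz": 0.0134}, {"tx": 0.0265, "ty": 0, "tz": 0.0138}]
```

>>> {"api": "apply_moves", "payload": {"deltas": [{"tx":0.0062,"ty":0,"tz":-0.0009,"turn":0,"gripper":0.01},{"tx":0.012,"ty":0,"tz":-0.0031,"turn":0,"gripper":0.01},{"tx":0.0173,"ty":0,"tz":-0.0065,"turn":0,"gripper":0.01},{"tx":0.0217,"ty":0,"tz":-0.0109,"turn":0,"gripper":0.01},{"tx":0.0252,"ty":0,"tz":-0.0161,"turn":0,"gripper":0.01}]}}

```text
time_s: 10.4
tcp_pos: [0.5327, 0.0072, 0.1284]
eef_rot: [-90.0, 0.0, -0.0]
contact_force: [-3.6, -1.4, 0.1]
gripper_width: 0.0168
```

>>> {"api": "apply_moves", "payload": {"deltas": [{"tx":0.0023,"ty":0,"tz":-0.0058,"turn":0,"gripper":0.01},{"tx":0.0033,"ty":0,"tz":-0.012,"turn":0,"gripper":0.01},{"tx":0.003,"ty":0,"tz":-0.0182,"turn":0,"gripper":0.01},{"tx":0.0014,"ty":0,"tz":-0.0243,"turn":0,"gripper":0.01},{"tx":-0.0014,"ty":0,"tz":-0.0299,"turn":0,"gripper":0.01}]}}

```text
time_s: 10.9
tcp_pos: [0.5307, -0.0225, 0.1285]
eef_rot: [-90.0, -0.0, -0.0]
contact_force: [-4.7, 3.9, -1.1]
gripper_width: 0.0172
```

>>> {"api": "apply_moves", "payload": {"deltas": [{"tx":-0.0039,"ty":0,"tz":-0.0049,"turn":0,"gripper":0.01},{"tx":-0.0087,"ty":0,"tz":-0.0089,"turn":0,"gripper":0.01},{"tx":-0.0143,"ty":0,"tz":-0.0117,"turn":0,"gripper":0.01},{"tx":-0.0203,"ty":0,"tz":-0.0134,"turn":0,"gripper":0.01},{"tx":-0.0265,"ty":0,"tz":-0.0138,"turn":0,"gripper":0.01}]}}

```text
time_s: 11.4
tcp_pos: [0.5045, -0.036, 0.1286]
eef_rot: [-90.0, -0.1, -0.0]
contact_force: [0.7, 4.9, -6.8]
gripper_width: 0.0169
```

>>> {"api": "apply_moves", "payload": {"deltas": [{"tx":-0.0062,"ty":0,"tz":0.0009,"turn":0,"gripper":0.01},{"tx":-0.012,"ty":0,"tz":0.0031,"turn":0,"gripper":0.01},{"tx":-0.0173,"ty":0,"tz":0.0065,"turn":0,"gripper":0.01},{"tx":-0.0217,"ty":0,"tz":0.0109,"turn":0,"gripper":0.01},{"tx":-0.0252,"ty":0,"tz":0.0161,"turn":0,"gripper":0.01}]}}

```text
time_s: 11.9
tcp_pos: [0.4789, -0.0197, 0.1286]
eef_rot: [-90.0, -0.0, -0.0]
contact_force: [2.2, -0.1, -7.9]
gripper_width: 0.0166
```

>>> {"api": "apply_moves", "payload": {"deltas": [{"tx":-0.0023,"ty":0,"tz":0.0058,"turn":0,"gripper":0.01},{"tx":-0.0033,"ty":0,"tz":0.012,"turn":0,"gripper":0.01},{"tx":-0.003,"ty":0,"tz":0.0182,"turn":0,"gripper":0.01},{"tx":-0.0014,"ty":0,"tz":0.0243,"turn":0,"gripper":0.01},{"tx":0.0014,"ty":0,"tz":0.0299,"turn":0,"gripper":0.01}]}}

```text
time_s: 12.4
tcp_pos: [0.4804, 0.0105, 0.1285]
eef_rot: [-90.0, 0.0, -0.0]
contact_force: [-1.3, -0.7, -4.1]
gripper_width: 0.0171
```

>>> {"api": "apply_moves", "payload": {"deltas": [{"tx":0.0039,"ty":0,"tz":0.0049,"turn":0,"gripper":0.01},{"tx":0.0087,"ty":0,"tz":0.0089,"turn":0,"gripper":0.01},{"tx":0.0143,"ty":0,"tz":0.0117,"turn":0,"gripper":0.01},{"tx":0.0203,"ty":0,"tz":0.0134,"turn":0,"gripper":0.01},{"tx":0.0265,"ty":0,"tz":0.0138,"turn":0,"gripper":0.01}]}}

```text
time_s: 12.9
tcp_pos: [0.5074, 0.024, 0.1284]
eef_rot: [-90.0, 0.0, -0.0]
contact_force: [-3.6, 1.0, -0.7]
gripper_width: 0.0166
```

```bash
python3 ang.py
```

```text
12.9 ang 86.37 r 0.0301 Ftan 3.67 Frad 0.77
```

One full clockwise turn is done and 6 has been passed once. Three more 60° calls, then a slow approach.

>>> {"api": "apply_moves", "payload": {"deltas": [{"tx":0.0062,"ty":0,"tz":-0.0009,"turn":0,"gripper":0.01},{"tx":0.012,"ty":0,"tz":-0.0031,"turn":0,"gripper":0.01},{"tx":0.0173,"ty":0,"tz":-0.0065,"turn":0,"gripper":0.01},{"tx":0.0217,"ty":0,"tz":-0.0109,"turn":0,"gripper":0.01},{"tx":0.0252,"ty":0,"tz":-0.0161,"turn":0,"gripper":0.01}]}}

```text
time_s: 13.4
tcp_pos: [0.5326, 0.0075, 0.1284]
eef_rot: [-90.0, 0.0, -0.0]
contact_force: [-3.3, -1.2, 1.2]
gripper_width: 0.0164
```

>>> {"api": "apply_moves", "payload": {"deltas": [{"tx":0.0023,"ty":0,"tz":-0.0058,"turn":0,"gripper":0.01},{"tx":0.0033,"ty":0,"tz":-0.012,"turn":0,"gripper":0.01},{"tx":0.003,"ty":0,"tz":-0.0182,"turn":0,"gripper":0.01},{"tx":0.0014,"ty":0,"tz":-0.0243,"turn":0,"gripper":0.01},{"tx":-0.0014,"ty":0,"tz":-0.0299,"turn":0,"gripper":0.01}]}}

```text
time_s: 13.9
tcp_pos: [0.5309, -0.0224, 0.1284]
eef_rot: [-90.0, 0.0, -0.0]
contact_force: [-4.8, 7.2, -1.0]
gripper_width: 0.0168
```

>>> {"api": "apply_moves", "payload": {"deltas": [{"tx":-0.0039,"ty":0,"tz":-0.0049,"turn":0,"gripper":0.01},{"tx":-0.0087,"ty":0,"tz":-0.0089,"turn":0,"gripper":0.01},{"tx":-0.0143,"ty":0,"tz":-0.0117,"turn":0,"gripper":0.01},{"tx":-0.0203,"ty":0,"tz":-0.0134,"turn":0,"gripper":0.01},{"tx":-0.0265,"ty":0,"tz":-0.0138,"turn":0,"gripper":0.01}]}}

```text
time_s: 14.4
tcp_pos: [0.5062, -0.0359, 0.1286]
eef_rot: [-90.0, -0.2, -0.0]
contact_force: [5.7, 3.5, -8.9]
gripper_width: 0.0168
```

```bash
python3 ang.py;python3 - <<'E'
from tab import rows
print(rows(-92.6,[-103,-112,-119,-123,-125],rad=.0299))
E
```

```text
14.4 ang -88.71 r 0.0299 Ftan 5.76 Frad -3.38
[{"tx": -0.0054, "ty": 0, "tz": 0.0007, "turn": 0, "gripper": 0.01}, {"tx": -0.0098, "ty": 0, "tz": 0.0021, "turn": 0, "gripper": 0.01}, {"tx": -0.0131, "ty": 0, "tz": 0.0037, "turn": 0, "gripper": 0.01}, {"tx": -0.0149, "ty": 0, "tz": 0.0048, "turn": 0, "gripper": 0.01}, {"tx": -0.0158, "ty": 0, "tz": 0.0054, "turn": 0, "gripper": 0.01}]
```

>>> {"api": "apply_moves", "payload": {"deltas": [{"tx":-0.0054,"ty":0,"tz":0.0007,"turn":0,"gripper":0.01},{"tx":-0.0098,"ty":0,"tz":0.0021,"turn":0,"gripper":0.01},{"tx":-0.0131,"ty":0,"tz":0.0037,"turn":0,"gripper":0.01},{"tx":-0.0149,"ty":0,"tz":0.0048,"turn":0,"gripper":0.01},{"tx":-0.0158,"ty":0,"tz":0.0054,"turn":0,"gripper":0.01}]}}

```text
time_s: 14.9
tcp_pos: [0.4887, -0.0307, 0.1286]
eef_rot: [-90.0, -0.0, -0.0]
contact_force: [2.9, 0.3, -9.2]
gripper_width: 0.0171
```

>>> {"api": "apply_moves", "payload": {"deltas": [{"tx":0,"ty":0,"tz":0,"turn":0,"gripper":0.01},{"tx":0,"ty":0,"tz":0,"turn":0,"gripper":0.01}]}}

```text
time_s: 15.1
tcp_pos: [0.4887, -0.0307, 0.1286]
eef_rot: [-90.0, 0.0, -0.0]
contact_force: [1.5, -0.6, -5.4]
gripper_width: 0.0168
```

```bash
python3 ang.py; python3 wv.py w7
```

```text
15.1 ang -124.31 r 0.0299 Ftan 1.59 Frad -0.31
[ 0.4887 -0.0307  0.1286] [-9.001e+01  1.000e-02 -1.000e-02] [ 1.5 -0.6 -5.4] 15.1
```

View pics/w7.png

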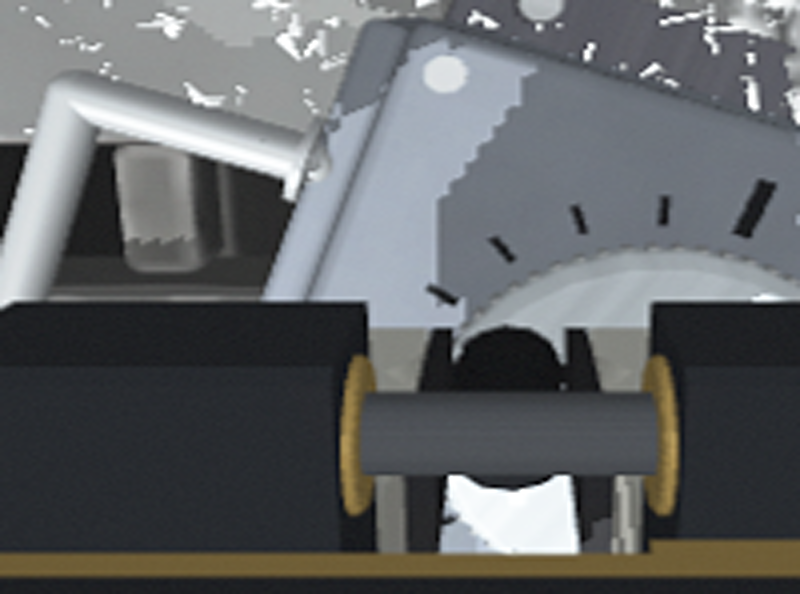

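At −124.3°, with mark 6 at −127.5°. I'll nudge 1.3 mm further clockwise.

>>> {"api": "apply_moves", "payload": {"deltas": [{"tx":-0.0006,"ty":0,"tz":0.0004,"turn":0,"gripper":0.01},{"tx":-0.0011,"ty":0,"tz":0.0008,"turn":0,"gripper":0.01},{"tx":-0.0011,"ty":0,"tz":0.0008,"turn":0,"gripper":0.01}]}}

```text
time_s: 15.45
tcp_pos: [0.4876, -0.0299, 0.1286]
eef_rot: [-90.0, -0.0, -0.0]
contact_force: [3.6, -2.5, -7.6]
gripper_width: 0.0172
```

```bash
python3 ang.py;python3 - <<'E'
from tab import rows
a=-127
for k in range(7): 
    print(a,rows(a,[a+5*i for i in range(1,6)],rad=.0299).replace(', "turn": 0, "gripper": 0.01','').replace(' "ty": 0,',''));a+=25
E
```

```text
15.45 ang -126.79 r 0.0299 Ftan 4.39 Frad -0.2
-127 [{"tx": 0.0021, "tz": -0.0015}, {"tx": 0.0044, "tz": -0.0028}, {"tx": 0.0068, "tz": -0.0038}, {"tx": 0.0093, "tz": -0.0047}, {"tx": 0.0118, "tz": -0.0054}]
-102 [{"tx": 0.0026, "tz": -0.0004}, {"tx": 0.0052, "tz": -0.0006}, {"tx": 0.0078, "tz": -0.0006}, {"tx": 0.0104, "tz": -0.0004}, {"tx": 0.0129, "tz": 0.0001}]
-77 [{"tx": 0.0025, "tz": 0.0007}, {"tx": 0.005, "tz": 0.0016}, {"tx": 0.0073, "tz": 0.0027}, {"tx": 0.0096, "tz": 0.0041}, {"tx": 0.0117, "tz": 0.0056}]
-52 [{"tx": 0.002, "tz": 0.0017}, {"tx": 0.0038, "tz": 0.0036}, {"tx": 0.0055, "tz": 0.0056}, {"tx": 0.0069, "tz": 0.0077}, {"tx": 0.0082, "tz": 0.01}]
-27 [{"tx": 0.0011, "tz": 0.0024}, {"tx": 0.002, "tz": 0.0048}, {"tx": 0.0026, "tz": 0.0074}, {"tx": 0.003, "tz": 0.0099}, {"tx": 0.0032, "tz": 0.0125}]
-2 [{"tx": 0.0, "tz": 0.0026}, {"tx": -0.0003, "tz": 0.0052}, {"tx": -0.0007, "tz": 0.0078}, {"tx": -0.0014, "tz": 0.0103}, {"tx": -0.0024, "tz": 0.0127}]
23 [{"tx": -0.0011, "tz": 0.0024}, {"tx": -0.0024, "tz": 0.0046}, {"tx": -0.004, "tz": 0.0067}, {"tx": -0.0057, "tz": 0.0087}, {"tx": -0.0075, "tz": 0.0105}]
```

At −126.8°, with 6 at −127.5°. Now anticlockwise: the first 62° can be quicker, since the stop is at 70° or more, and after that 5° steps by feel.

>>> {"api": "apply_moves", "payload": {"deltas": [{"tx":0.0021,"ty":0,"tz":-0.0015,"turn":0,"gripper":0.01},{"tx":0.0044,"ty":0,"tz":-0.0028,"turn":0,"gripper":0.01},{"tx":0.0068,"ty":0,"tz":-0.0038,"turn":0,"gripper":0.01},{"tx":0.0093,"ty":0,"tz":-0.0047,"turn":0,"gripper":0.01},{"tx":0.0118,"ty":0,"tz":-0.0054,"turn":0,"gripper":0.01}]}}

```text
time_s: 15.95
tcp_pos: [0.4993, -0.0353, 0.1285]
eef_rot: [-90.0, 0.0, -0.0]
contact_force: [-3.0, 2.6, -2.1]
gripper_width: 0.0171
```

>>> {"api": "apply_moves", "payload": {"deltas": [{"tx":0.0026,"ty":0,"tz":-0.0004,"turn":0,"gripper":0.01},{"tx":0.0052,"ty":0,"tz":-0.0006,"turn":0,"gripper":0.01},{"tx":0.0078,"ty":0,"tz":-0.0006,"turn":0,"gripper":0.01},{"tx":0.0104,"ty":0,"tz":-0.0004,"turn":0,"gripper":0.01},{"tx":0.0129,"ty":0,"tz":0.0001,"turn":0,"gripper":0.01}]}}

```text
time_s: 16.45
tcp_pos: [0.5123, -0.0352, 0.1285]
eef_rot: [-90.0, 0.0, -0.0]
contact_force: [-3.7, 1.9, -0.9]
gripper_width: 0.0169
```

```bash
python3 ang.py;python3 - <<'E'
from tab import rows
import json
a=-77
while a<110:
    R=json.loads(rows(a,[a+2.5,a+5],rad=.0299)); print(a,[(q['tx'],q['tz']) for q in R]);a+=5
E
```

```text
16.45 ang -76.89 r 0.03 Ftan -3.19 Frad -2.68
-77 [(0.0013, 0.0003), (0.0025, 0.0007)]
-72 [(0.0012, 0.0004), (0.0024, 0.0009)]
-67 [(0.0012, 0.0005), (0.0024, 0.0011)]
-62 [(0.0011, 0.0006), (0.0022, 0.0013)]
-57 [(0.0011, 0.0007), (0.0021, 0.0015)]
-52 [(0.001, 0.0008), (0.002, 0.0017)]
-47 [(0.0009, 0.0009), (0.0018, 0.0019)]
-42 [(0.0009, 0.001), (0.0017, 0.002)]
-37 [(0.0008, 0.0011), (0.0015, 0.0021)]
-32 [(0.0007, 0.0011), (0.0013, 0.0023)]
-27 [(0.0006, 0.0012), (0.0011, 0.0024)]
-22 [(0.0005, 0.0012), (0.0009, 0.0025)]
-17 [(0.0004, 0.0013), (0.0007, 0.0025)]
-12 [(0.0002, 0.0013), (0.0004, 0.0026)]
-7 [(0.0001, 0.0013), (0.0002, 0.0026)]
-2 [(0.0, 0.0013), (0.0, 0.0026)]
3 [(-0.0001, 0.0013), (-0.0003, 0.0026)]
8 [(-0.0002, 0.0013), (-0.0005, 0.0026)]
13 [(-0.0003, 0.0013), (-0.0007, 0.0025)]
18 [(-0.0004, 0.0012), (-0.0009, 0.0024)]
23 [(-0.0005, 0.0012), (-0.0011, 0.0024)]
28 [(-0.0006, 0.0011), (-0.0013, 0.0022)]
33 [(-0.0007, 0.0011), (-0.0015, 0.0021)]
38 [(-0.0008, 0.001), (-0.0017, 0.002)]
43 [(-0.0009, 0.0009), (-0.0019, 0.0018)]
48 [(-0.001, 0.0009), (-0.002, 0.0017)]
53 [(-0.0011, 0.0008), (-0.0021, 0.0015)]
58 [(-0.0011, 0.0007), (-0.0023, 0.0013)]
63 [(-0.0012, 0.0006), (-0.0024, 0.0011)]
68 [(-0.0012, 0.0005), (-0.0025, 0.0009)]
73 [(-0.0013, 0.0004), (-0.0025, 0.0007)]
78 [(-0.0013, 0.0002), (-0.0026, 0.0004)]
83 [(-0.0013, 0.0001), (-0.0026, 0.0002)]
88 [(-0.0013, 0.0), (-0.0026, 0.0)]
93 [(-0.0013, -0.0001), (-0.0026, -0.0003)]
98 [(-0.0013, -0.0002), (-0.0026, -0.0005)]
103 [(-0.0013, -0.0003), (-0.0025, -0.0007)]
108 [(-0.0012, -0.0004), (-0.0024, -0.0009)]
```

>>> {"api": "apply_moves", "payload": {"deltas": [{"tx":0.0025,"ty":0,"tz":0.0007,"turn":0,"gripper":0.01},{"tx":0.0049,"ty":0,"tz":0.0016,"turn":0,"gripper":0.01},{"tx":0.0073,"ty":0,"tz":0.0027,"turn":0,"gripper":0.01}]}}

```text
time_s: 16.75
tcp_pos: [0.5196, -0.0325, 0.1285]
eef_rot: [-90.0, 0.0, -0.0]
contact_force: [-4.4, 1.2, -1.2]
gripper_width: 0.0169
```

>>> {"api": "apply_moves", "payload": {"deltas": [{"tx":0.0011,"ty":0,"tz":0.0006,"turn":0,"gripper":0.01},{"tx":0.0022,"ty":0,"tz":0.0013,"turn":0,"gripper":0.01}]}}

```text
time_s: 16.95
tcp_pos: [0.5217, -0.0312, 0.1285]
eef_rot: [-90.0, 0.0, -0.0]
contact_force: [-3.6, 0.5, -1.9]
gripper_width: 0.0167
```

>>> {"api": "apply_moves", "payload": {"deltas": [{"tx":0.0011,"ty":0,"tz":0.0007,"turn":0,"gripper":0.01},{"tx":0.0021,"ty":0,"tz":0.0015,"turn":0,"gripper":0.01}]}}

```text
time_s: 17.15
tcp_pos: [0.5239, -0.0297, 0.1285]
eef_rot: [-90.0, 0.0, -0.0]
contact_force: [-3.8, -0.1, -3.3]
gripper_width: 0.0169
```

>>> {"api": "apply_moves", "payload": {"deltas": [{"tx":0.001,"ty":0,"tz":0.0008,"turn":0,"gripper":0.01},{"tx":0.002,"ty":0,"tz":0.0017,"turn":0,"gripper":0.01}]}}

```text
time_s: 17.35
tcp_pos: [0.5258, -0.028, 0.1285]
eef_rot: [-90.0, 0.0, -0.0]
contact_force: [-3.0, -0.9, -3.6]
gripper_width: 0.0173
```

>>> {"api": "apply_moves", "payload": {"deltas": [{"tx":0.0009,"ty":0,"tz":0.0009,"turn":0,"gripper":0.01},{"tx":0.0018,"ty":0,"tz":0.0019,"turn":0,"gripper":0.01}]}}

```text
time_s: 17.55
tcp_pos: [0.5278, -0.0261, 0.1285]
eef_rot: [-90.0, 0.0, -0.0]
contact_force: [-2.5, -1.1, -3.7]
gripper_width: 0.0169
```

>>> {"api": "apply_moves", "payload": {"deltas": [{"tx":0.0009,"ty":0,"tz":0.001,"turn":0,"gripper":0.01},{"tx":0.0017,"ty":0,"tz":0.002,"turn":0,"gripper":0.01}]}}

```text
time_s: 17.75
tcp_pos: [0.5295, -0.024, 0.1285]
eef_rot: [-90.0, -0.0, -0.0]
contact_force: [-3.1, -1.2, -2.7]
gripper_width: 0.0167
```

>>> {"api": "apply_moves", "payload": {"deltas": [{"tx":0.0008,"ty":0,"tz":0.0011,"turn":0,"gripper":0.01},{"tx":0.0015,"ty":0,"tz":0.0021,"turn":0,"gripper":0.01}]}}

```text
time_s: 17.95
tcp_pos: [0.5309, -0.0219, 0.1285]
eef_rot: [-90.0, 0.0, -0.0]
contact_force: [-3.8, -1.8, -3.7]
gripper_width: 0.0173
```

>>> {"api": "apply_moves", "payload": {"deltas": [{"tx":0.0007,"ty":0,"tz":0.0011,"turn":0,"gripper":0.01},{"tx":0.0013,"ty":0,"tz":0.0023,"turn":0,"gripper":0.01}]}}

```text
time_s: 18.15
tcp_pos: [0.5323, -0.0195, 0.1285]
eef_rot: [-90.0, -0.0, -0.0]
contact_force: [-2.8, -1.3, -4.1]
gripper_width: 0.017
```

>>> {"api": "apply_moves", "payload": {"deltas": [{"tx":0.0006,"ty":0,"tz":0.0012,"turn":0,"gripper":0.01},{"tx":0.0011,"ty":0,"tz":0.0024,"turn":0,"gripper":0.01}]}}

```text
time_s: 18.35
tcp_pos: [0.5334, -0.0172, 0.1285]
eef_rot: [-90.0, -0.0, -0.0]
contact_force: [-2.4, -2.0, -4.3]
gripper_width: 0.0169
```

>>> {"api": "apply_moves", "payload": {"deltas": [{"tx":0.0005,"ty":0,"tz":0.0012,"turn":0,"gripper":0.01},{"tx":0.0009,"ty":0,"tz":0.0025,"turn":0,"gripper":0.01}]}}

```text
time_s: 18.55
tcp_pos: [0.5342, -0.0147, 0.1285]
eef_rot: [-90.0, 0.0, -0.0]
contact_force: [-2.4, -2.7, -4.1]
gripper_width: 0.017
```

>>> {"api": "apply_moves", "payload": {"deltas": [{"tx":0.0004,"ty":0,"tz":0.0013,"turn":0,"gripper":0.01},{"tx":0.0007,"ty":0,"tz":0.0025,"turn":0,"gripper":0.01}]}}

```text
time_s: 18.75
tcp_pos: [0.5349, -0.0121, 0.1285]
eef_rot: [-90.0, 0.0, -0.0]
contact_force: [-2.5, -2.2, -4.9]
gripper_width: 0.0167
```

>>> {"api": "apply_moves", "payload": {"deltas": [{"tx":0.0002,"ty":0,"tz":0.0013,"turn":0,"gripper":0.01},{"tx":0.0004,"ty":0,"tz":0.0026,"turn":0,"gripper":0.01}]}}

```text
time_s: 18.95
tcp_pos: [0.5354, -0.0095, 0.1286]
eef_rot: [-90.0, -0.0, -0.0]
contact_force: [-1.9, -2.8, -4.3]
gripper_width: 0.017
```

>>> {"api": "apply_moves", "payload": {"deltas": [{"tx":0.0001,"ty":0,"tz":0.0013,"turn":0,"gripper":0.01},{"tx":0.0002,"ty":0,"tz":0.0026,"turn":0,"gripper":0.01}]}}

```text
time_s: 19.15
tcp_pos: [0.5355, -0.007, 0.1286]
eef_rot: [-90.0, -0.0, -0.0]
contact_force: [-2.2, -3.9, -4.6]
gripper_width: 0.0169
```

>>> {"api": "apply_moves", "payload": {"deltas": [{"tx":0,"ty":0,"tz":0.0013,"turn":0,"gripper":0.01},{"tx":0,"ty":0,"tz":0.0013,"turn":0,"gripper":0.01}]}}

```text
time_s: 19.35
tcp_pos: [0.5356, -0.0051, 0.1286]
eef_rot: [-90.0, -0.0, -0.0]
contact_force: [-2.6, 1.4, -5.0]
gripper_width: 0.017
```

>>> {"api": "apply_moves", "payload": {"deltas": [{"tx":0,"ty":0,"tz":0.0013,"turn":0,"gripper":0.01},{"tx":0,"ty":0,"tz":0.0013,"turn":0,"gripper":0.01}]}}

```text
time_s: 19.55
tcp_pos: [0.5355, -0.0041, 0.1286]
eef_rot: [-90.0, -0.0, -0.0]
contact_force: [-2.1, 0.8, -4.6]
gripper_width: 0.0166
```

>>> {"api": "apply_moves", "payload": {"deltas": [{"tx":-0.0001,"ty":0,"tz":0.0013,"turn":0,"gripper":0.01},{"tx":-0.0001,"ty":0,"tz":0.0013,"turn":0,"gripper":0.01}]}}

```text
time_s: 19.75
tcp_pos: [0.5355, -0.003, 0.1286]
eef_rot: [-90.0, -0.0, -0.0]
contact_force: [-2.9, 0.5, -4.5]
gripper_width: 0.0172
```

```bash
python3 ang.py
```

```text
19.75 ang 5.75 r 0.0301 Ftan 0.77 Frad -2.86
```

At around −0° the tangential force dropped from −3.9 to +1.4 N, so something let go; the lock may be dropping in. I'll go on in small steps.

>>> {"api": "apply_moves", "payload": {"deltas": [{"tx":-0.0002,"ty":0,"tz":0.0013,"turn":0,"gripper":0.01},{"tx":-0.0002,"ty":0,"tz":0.0013,"turn":0,"gripper":0.01}]}}

```text
time_s: 19.95
tcp_pos: [0.5353, -0.0017, 0.1286]
eef_rot: [-90.0, -0.0, -0.0]
contact_force: [-2.9, 0.2, -5.2]
gripper_width: 0.0167
```

>>> {"api": "apply_moves", "payload": {"deltas": [{"tx":-0.0002,"ty":0,"tz":0.0013,"turn":0,"gripper":0.01},{"tx":-0.0002,"ty":0,"tz":0.0013,"turn":0,"gripper":0.01}]}}

```text
time_s: 20.15
tcp_pos: [0.535, -0.0004, 0.1285]
eef_rot: [-90.0, -0.0, -0.0]
contact_force: [-2.6, -1.3, -4.7]
gripper_width: 0.0175
```

>>> {"api": "apply_moves", "payload": {"deltas": [{"tx":-0.0003,"ty":0,"tz":0.0013,"turn":0,"gripper":0.01},{"tx":-0.0003,"ty":0,"tz":0.0013,"turn":0,"gripper":0.01}]}}

```text
time_s: 20.35
tcp_pos: [0.5348, 0.0008, 0.1286]
eef_rot: [-90.0, -0.0, -0.0]
contact_force: [-0.2, -1.3, -5.4]
gripper_width: 0.017
```

>>> {"api": "apply_moves", "payload": {"deltas": [{"tx":-0.0003,"ty":0,"tz":0.0013,"turn":0,"gripper":0.01},{"tx":-0.0003,"ty":0,"tz":0.0013,"turn":0,"gripper":0.01}]}}

```text
time_s: 20.55
tcp_pos: [0.5345, 0.0018, 0.1286]
eef_rot: [-90.0, -0.0, -0.0]
contact_force: [-0.3, -5.8, -5.7]
gripper_width: 0.0171
```

>>> {"api": "apply_moves", "payload": {"deltas": [{"tx":-0.0002,"ty":0,"tz":0.0006,"turn":0,"gripper":0.01},{"tx":-0.0002,"ty":0,"tz":0.0006,"turn":0,"gripper":0.01}]}}

```text
time_s: 20.75
tcp_pos: [0.5344, 0.0022, 0.1286]
eef_rot: [-90.0, -0.0, -0.0]
contact_force: [0.9, -7.2, -7.0]
gripper_width: 0.0173
```

```bash
python3 ang.py
```

```text
20.75 ang 15.88 r 0.03 Ftan -7.16 Frad -1.07
```

The force rises at about 3.5 N/mm, so the dial is on its firm stop at 143° past 6, with 7 N on it in total. I'll let go of the knob and lift.

>>> {"api": "apply_moves", "payload": {"deltas": [{"tx":0,"ty":0,"tz":0,"turn":0,"gripper":0.04},{"tx":0,"ty":0,"tz":0,"turn":0,"gripper":0.04},{"tx":0,"ty":0,"tz":0,"turn":0,"gripper":0.04},{"tx":0,"ty":-0.03,"tz":0,"turn":0,"gripper":0.04},{"tx":0,"ty":-0.065,"tz":0,"turn":0,"gripper":0.04}]}}

```text
time_s: 21.25
tcp_pos: [0.5339, 0.0029, 0.1937]
eef_rot: [-90.0, 0.1, 0.0]
contact_force: [0.8, 0.8, -0.3]
gripper_width: 0.0398
```

>>> {"api": "apply_moves", "payload": {"deltas": [{"tx":-0.01,"ty":0,"tz":-0.03,"turn":0.1,"gripper":0.028},{"tx":-0.03,"ty":0,"tz":-0.07,"turn":0.2,"gripper":0.028},{"tx":-0.05,"ty":0,"tz":-0.1,"turn":0.3,"gripper":0.028},{"tx":-0.065,"ty":0,"tz":-0.117,"turn":0.339,"gripper":0.028},{"tx":-0.065,"ty":0,"tz":-0.117,"turn":0.339,"gripper":0.028}]}}

```text
time_s: 21.75
tcp_pos: [0.468, -0.1157, 0.1944]
eef_rot: [-89.9, -0.1, -19.6]
contact_force: [0.6, 0.2, 0.5]
gripper_width: 0.0275
```

Run:
```python
from h import *
from wv import view
view("w8",(0,384,0,512))
p,d=capture("scene");cv2.imwrite("pics/sc8.png",cv2.resize(p[150:280,200:370,::-1],None,fx=4,fy=4,interpolation=cv2.INTER_CUBIC))
im=cv2.imread("pics/w8.png");cv2.imwrite("pics/w8.png",cv2.resize(im,(768,576)))
s=r.get_state();print(s['tcp_pos'],s['eef_rot'],s['joints'])
```

```text
[ 0.468  -0.1157  0.1944] [-8.994e+01 -8.000e-02 -1.962e+01] [0.6 0.2 0.5] 21.75
[ 0.46984369 -0.11438211  0.19441809] [-89.93721782  -0.12351654 -19.44112188] [ 9.69003629e+00  4.59625596e+00 -2.70190036e+01  6.21927968e-03
 -5.82462849e+01 -1.19134357e+02]
```

View pics/w8.png

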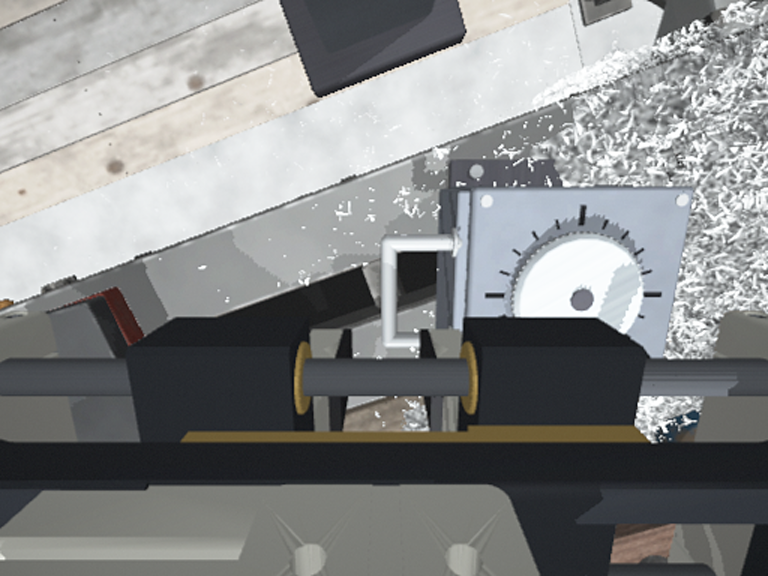

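View pics/sc8.png

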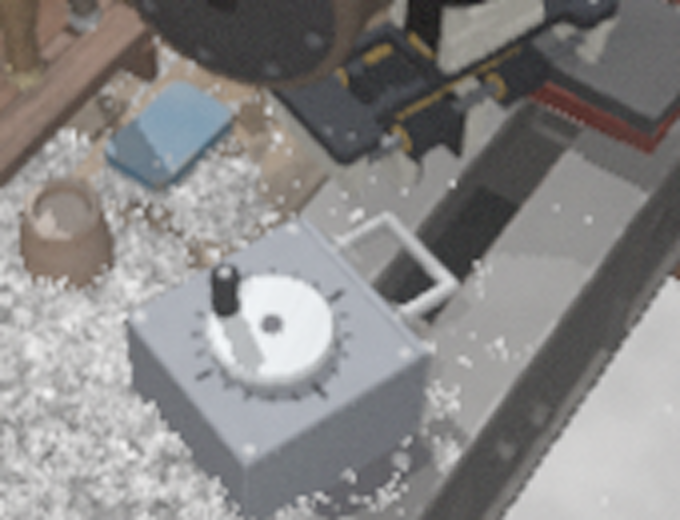

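The wrist view is aligned with the box and shows the bar at column 389, rows 240 to 343, in the 768×576 picture. In the scene view the knob is free. I'll work out the offset to the bar.

Run:
```python
from h import *
st=dict(np.load("w8.npz"));st=dict(tcp_pos=np.array([.4698,-.1144,.1944]),eef_rot=np.array([-89.94,-.12,-19.44]))
A=R.from_euler('xyz',st['eef_rot'],degrees=True)
for q in((389,245),(389,340),(389,292)):
    p=px2w("wrist",q[0]/1.5,q[1]/1.5,z=.088,st=st);print(p,A.inv().apply(p-st['tcp_pos']))
```

```text
[ 0.44237047 -0.10203366  0.088     ] [-0.03020433  0.10633957  0.0024209 ]
[ 0.501832   -0.12283381  0.088     ] [0.03278989 0.10647169 0.00259638]
[ 0.47086244 -0.11200039  0.088     ] [-1.96107293e-05  1.06402874e-01  2.50498172e-03]
```

>>> {"api": "apply_moves", "payload": {"deltas": [{"tx":0,"ty":0.02,"tz":0.002,"turn":0,"gripper":0.028},{"tx":0,"ty":0.045,"tz":0.002,"turn":0,"gripper":0.028},{"tx":0,"ty":0.07,"tz":0.002,"turn":0,"gripper":0.028},{"tx":0,"ty":0.07,"tz":0.002,"turn":0,"gripper":0.028}]}}

```text
time_s: 22.25
tcp_pos: [0.4687, -0.1117, 0.121]
eef_rot: [-90.1, 0.3, -19.4]
contact_force: [-0.3, 0.9, -0.1]
gripper_width: 0.0279
```

Run:
```python
from h import *
s=r.get_state();print(s['tcp_pos'],s['eef_rot'],s['contact_force'])
p,d=capture("wrist");cv2.imwrite("pics/w9.png",cv2.resize(p[140:290,170:350,::-1],None,fx=4,fy=4,interpolation=cv2.INTER_CUBIC))
```

```text
[ 0.46873669 -0.11172239  0.12103947] [-90.10013544   0.25171173 -19.3739187 ] [-0.34065239  0.85450247 -0.13245009]
```

View pics/w9.png

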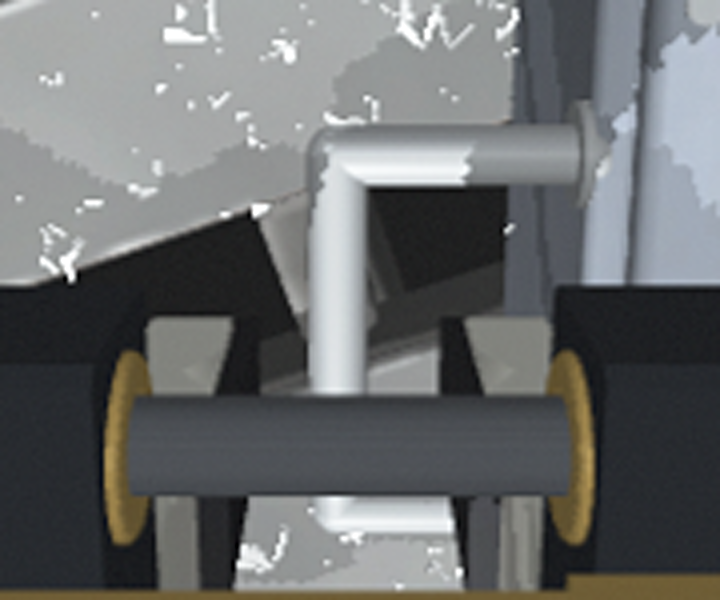

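The bar at column 338 is between the pads (260 to 440) and slightly left of centre. I'll shift 1.5 mm, descend and close.

>>> {"api": "apply_moves", "payload": {"deltas": [{"tx":0,"ty":0,"tz":-0.0015,"turn":0,"gripper":0.028},{"tx":0,"ty":0.012,"tz":-0.0015,"turn":0,"gripper":0.028},{"tx":0,"ty":0.025,"tz":-0.0015,"turn":0,"gripper":0.028},{"tx":0,"ty":0.025,"tz":-0.0015,"turn":0,"gripper":0.028},{"tx":0,"ty":0.025,"tz":-0.0015,"turn":0,"gripper":0.028}], "newtons": 15}}

```text
time_s: 22.8
tcp_pos: [0.4702, -0.1138, 0.0997]
eef_rot: [-90.0, -0.1, -19.4]
contact_force: [-0.1, -0.8, 1.3]
gripper_width: 0.0279
```

>>> {"api": "apply_moves", "payload": {"deltas": [{"tx":0,"ty":0,"tz":0,"turn":0,"gripper":0.004},{"tx":0,"ty":0,"tz":0,"turn":0,"gripper":0.004},{"tx":0,"ty":0,"tz":0,"turn":0,"gripper":0.004},{"tx":0,"ty":0,"tz":0,"turn":0,"gripper":0.004},{"tx":0,"ty":0,"tz":0,"turn":0,"gripper":0.004}], "newtons": 15}}

```text
time_s: 23.3
tcp_pos: [0.4696, -0.1141, 0.099]
eef_rot: [-90.0, -0.0, -19.4]
contact_force: [-0.0, -3.2, 5.7]
gripper_width: 0.0093
```

The bar is gripped. Now a gentle test pull: 4 mm in all, 1.5 mm or less per row, watching the force.

>>> {"api": "apply_moves", "payload": {"deltas": [{"tx":0,"ty":0,"tz":-0.0007,"turn":0,"gripper":0.004},{"tx":0,"ty":0,"tz":-0.0015,"turn":0,"gripper":0.004},{"tx":0,"ty":0,"tz":-0.002,"turn":0,"gripper":0.004}]}}

```text
time_s: 23.6
tcp_pos: [0.4692, -0.1153, 0.099]
eef_rot: [-89.9, -0.1, -19.4]
contact_force: [-1.6, 2.9, 5.9]
gripper_width: 0.0094
```

>>> {"api": "apply_moves", "payload": {"deltas": [{"tx":0,"ty":0,"tz":-0.0005,"turn":0,"gripper":0.004},{"tx":0,"ty":0,"tz":-0.001,"turn":0,"gripper":0.004}]}}

```text
time_s: 23.8
tcp_pos: [0.4689, -0.1163, 0.099]
eef_rot: [-89.9, -0.1, -19.4]
contact_force: [-0.8, 1.9, 5.5]
gripper_width: 0.0095
```

>>> {"api": "apply_moves", "payload": {"deltas": [{"tx":0,"ty":0,"tz":-0.0005,"turn":0,"gripper":0.004},{"tx":0,"ty":0,"tz":-0.0005,"turn":0,"gripper":0.004}]}}

```text
time_s: 24.0
tcp_pos: [0.4687, -0.1168, 0.099]
eef_rot: [-90.0, -0.1, -19.4]
contact_force: [-1.2, 3.2, 5.5]
gripper_width: 0.0093
```

>>> {"api": "apply_moves", "payload": {"deltas": [{"tx":0,"ty":0,"tz":-0.0005,"turn":0,"gripper":0.004},{"tx":0,"ty":0,"tz":-0.001,"turn":0,"gripper":0.004}]}}

```text
time_s: 24.2
tcp_pos: [0.4684, -0.1177, 0.099]
eef_rot: [-89.9, -0.1, -19.4]
contact_force: [-0.9, 2.0, 6.1]
gripper_width: 0.009
```

```bash
sleep 0
```

```text
(no output)
```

It is out by nearly 4 mm with only the 2 N drag, so the box is unlocked. Pulling on.

>>> {"api": "apply_moves", "payload": {"deltas": [{"tx":0,"ty":0,"tz":-0.003,"turn":0,"gripper":0.004},{"tx":0,"ty":0,"tz":-0.01,"turn":0,"gripper":0.004},{"tx":0,"ty":0,"tz":-0.018,"turn":0,"gripper":0.004},{"tx":0,"ty":0,"tz":-0.026,"turn":0,"gripper":0.004},{"tx":0,"ty":0,"tz":-0.034,"turn":0,"gripper":0.004}]}}

```text
time_s: 24.7
tcp_pos: [0.457, -0.15, 0.099]
eef_rot: [-89.9, -0.1, -19.4]
contact_force: [-1.8, 3.2, 5.5]
gripper_width: 0.0095
```

>>> {"api": "apply_moves", "payload": {"deltas": [{"tx":0,"ty":0,"tz":-0.008,"turn":0,"gripper":0.004},{"tx":0,"ty":0,"tz":-0.016,"turn":0,"gripper":0.004},{"tx":0,"ty":0,"tz":-0.024,"turn":0,"gripper":0.004},{"tx":0,"ty":0,"tz":-0.031,"turn":0,"gripper":0.004},{"tx":0,"ty":0,"tz":-0.036,"turn":0,"gripper":0.004}]}}

```text
time_s: 25.2
tcp_pos: [0.445, -0.1841, 0.099]
eef_rot: [-90.0, -0.1, -19.4]
contact_force: [-0.8, 2.5, 6.1]
gripper_width: 0.0098
```

74 mm out. A little more, then let go.

>>> {"api": "apply_moves", "payload": {"deltas": [{"tx":0,"ty":0,"tz":-0.0015,"turn":0,"gripper":0.004},{"tx":0,"ty":0,"tz":-0.003,"turn":0,"gripper":0.004},{"tx":0,"ty":0,"tz":-0.004,"turn":0,"gripper":0.004}]}}

```text
time_s: 25.5
tcp_pos: [0.4438, -0.1877, 0.099]
eef_rot: [-90.0, -0.1, -19.4]
contact_force: [-0.2, 2.7, 5.4]
gripper_width: 0.0089
```

>>> {"api": "apply_moves", "payload": {"deltas": [{"tx":0,"ty":0,"tz":0,"turn":0,"gripper":0.03},{"tx":0,"ty":0,"tz":0,"turn":0,"gripper":0.03},{"tx":0,"ty":0,"tz":0,"turn":0,"gripper":0.03}]}}

```text
time_s: 25.8
tcp_pos: [0.443, -0.1878, 0.0983]
eef_rot: [-90.0, 0.0, -19.4]
contact_force: [-0.2, 0.7, 0.0]
gripper_width: 0.027
```

>>> {"api": "apply_moves", "payload": {"deltas": [{"tx":0,"ty":-0.02,"tz":0,"turn":0,"gripper":0.03},{"tx":0,"ty":-0.05,"tz":0,"turn":0,"gripper":0.03},{"tx":0,"ty":-0.08,"tz":0,"turn":0,"gripper":0.03},{"tx":0,"ty":-0.11,"tz":0,"turn":0,"gripper":0.03},{"tx":0,"ty":-0.11,"tz":0,"turn":0,"gripper":0.03}]}}

```text
time_s: 26.3
tcp_pos: [0.4454, -0.1882, 0.2125]
eef_rot: [-89.9, -0.4, -19.4]
contact_force: [0.2, 0.3, 0.2]
gripper_width: 0.03
```

Run:
```python
from h import *
s=r.get_state();print(s['tcp_pos'],s['contact_force'],s['gripper_width'])
p,d=capture("wrist");cv2.imwrite("pics/w10.png",p[:,:,::-1]);
p,d=capture("side");cv2.imwrite("pics/s10.png",cv2.resize(p[130:320,130:370,::-1],None,fx=3,fy=3,interpolation=cv2.INTER_CUBIC))
```

```text
[ 0.44538859 -0.18820467  0.21248856] [0.24589424 0.31856111 0.17612243] 0.030031619806476284
```

View pics/s10.png

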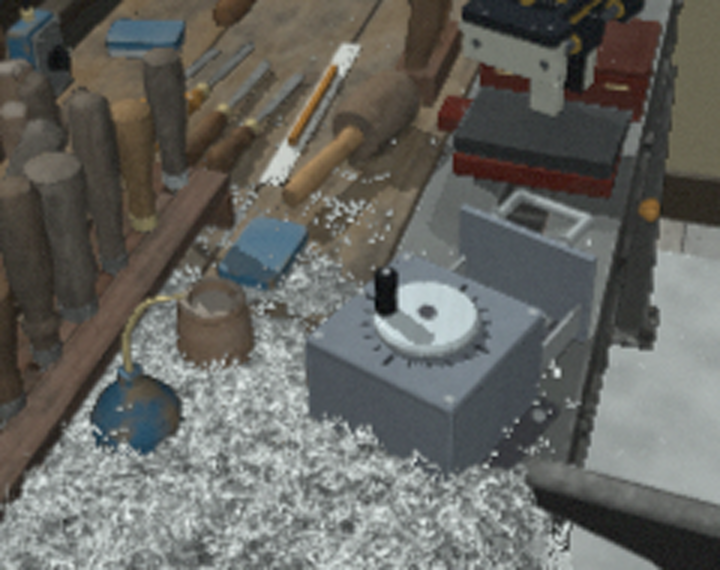

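View pics/w10.png

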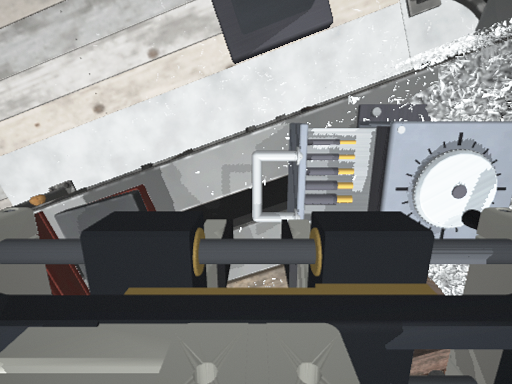

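In the side view (3x crop) the drawer front is well out at about (525,270), and the tools are standing where they were. The wrist view shows the drawer's contents and the free bar at column 257, rows 157 to 217. I'll measure how far it is out, then hand in.

Run:
```python
from h import *
s=r.get_state()
p=px2w("wrist",257,187,z=.088,st=s);print(p,np.hypot(*(p[:2]-[.506,-.006]))-.114, s['contact_force'],s['qd'].round(2))
r.close_job()
```

```text
[ 0.43975644 -0.18608747  0.088     ] 0.0778846166237356 [-1.17270722  0.40454309  0.10483094] [-0.04  1.2  -1.56 -0.24  0.36 -0.07]
the job is handed in; nothing more can be done
```

The lock box is open and the drawer is about 78 mm out, past the 68 mm needed; I handed the job in at about 26 s. I stopped just short of the 80 mm end stop and did not push against it.

- **Dialling to 14:** I turned the dial anticlockwise past 14 twice and stopped the third time at 87.4°, with the mark at about 88.4°.
- **Dialling to 6:** I then went clockwise past 6 once and stopped the second time at −126.8°, with the mark at −127.5°. Both stops were short of the mark and well inside the allowed 6°.
- **Last stop:** Turning slowly anticlockwise, the drag dropped away about 127° past 6, and the dial came to a firm stop at 143°. I felt at most about 7 N at the knob there.
- **Drawer:** It slid freely past the 2 mm locked limit with about 3 N of drag. I pulled it out, opened the jaws and lifted clear.

**Checks:**
- The 78 mm comes from the arm's travel and from the last wrist picture, and the two agree.
- After release the hand showed no load beyond sensor noise (about 1 N). The arm was still settling slightly when I handed in.
- In the last picture the tools and the former looked unmoved. I judged that by eye and did not measure it.

**Things that went differently:**
- The first grip pulled the knob about 7° round, so I let go and gripped it again centred before dialling.
- During the first fast turn the sideways force on the knob reached about 14 N. I used a slightly smaller circle and a slower speed after that.

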